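# Pack up the shoe-care tub

## Robot

A 7-joint arm with a two-finger parallel gripper is mounted at the origin on the work surface. World frame = base frame: x ahead of the robot, y to its left, z up, the work surface at z = 0. Lengths are in m, angles in degrees, forces in N, time in s.
With the tool pointing down it reaches from about 0.425 to 0.875 m from the base axis. Payload 4.7 kg.
Tool frame: the origin (TCP) lies where the fingers leave the gripper's body, on its centre line; the fingertips stand 70 mm ahead of it and the grasp point (between the pads) lies 51 mm ahead of it (env.tip_reach is the distance from the TCP to the fingertips, in m); z points along the fingers, x is the direction in which the jaws open and shut, and the axes are right-handed (so a half turn about z gives the same grasp; the last joint's range is limited). The gripper opens to 87 mm and grips with 3 to 60 N. Pads are 19 mm wide; open, the fingers measure 117 mm over their backs; the gripper's body (75 mm by 190 mm) begins 51 mm behind the grasp point.
Start: joints at [-62.962, 18.392, -4.016, 83.108, 1.295, 78.541, -3.26], TCP at [0.287, 0.583, 0.292] pointing down, gripper open.
Joint ranges: [-163.93, 163.93], [-17.29, 119.83], [-79.2, 71.16], [3.27, 140.29], [-89.18, 269.18], [5.43, 117.66], [-154.24, 154.24]. Speed limits (degrees/s): [147.25, 147.25, 180, 180, 180, 180, 180].

## Interface

Orientations are given as [roll, pitch, yaw] about the fixed x, y, z axes, in that order (R = Rz(yaw) Ry(pitch) Rx(roll)).
In Python, from cell import env, optics, order gives the robot as it stands.
- The arm moves only by the shell command python3 -m creep 'ROWS' [FORCE]. ROWS is JSON, a list of rows, each a list of 7 numbers: the shift along the tool's x, y, z in cm, then the turn, a rotation vector about the tool's x, y, z in rad, then the opening, from 0 (shut) to 1 (fully open). A call has 1 to 20 rows; each row shifts and turns the pose as measured when the row begins, along the tool's axes as they then stand; what a row does not reach is not made up. A row lasts 1/10 s, in which the tool goes at most 50 mm and 8.59 degrees, less where a joint would pass 70% of its speed; a pose out of reach is approached as far as the arm can. A call with a gripper value outside its range is refused whole. The fingers move at their own pace and stop on an object; FORCE is the grip in N (left out, the last holds). Time passes only in rows, so rows that do not move let the fingers close. It gives the time, the measured TCP pose, the force and the opening at its end, in the units of the state.
- env.get_obs(): the state, without advancing time (a new reading comes with each control period).
- optics.read_camera(name): name is "scene" or "top" or "wrist"; returns a dict with "frame" (420x560x3 uint8, blue, green, red), "z_map" (420x560 float32, m along the optical axis (not along the pixel's ray), 0 where there is no reading), "fx", "fy", "cx", "cy" (pixels), "R" (3x3) and "t" (3): a world point X has camera coordinates R X + t; the wrist camera has in their place "hand_eye" (4x4, takes a point from camera to tool coordinates, whose origin is the TCP and whose axes are the tool frame's). Camera axes: x right, y down, z forward; pixel columns grow to the right and rows downward; lengths in m; the calibration is good to about 2 mm. A picture is of the moment at which its call begins: read the wrist's pose just before it.
- order.sign_off(): hands the job in, once; it reports no verdict.
The state is a dict: "time_s": time; "qpos": joint angles; "joint_velocities": joint speeds; "effort": joint torques, N m; "tool_pos": TCP position; "tool_rot": TCP orientation; "force": force on the tool from outside, world axes, zero at the start; "wrist_torque": the same for the moment, N m; "grip_width": finger opening in m.
Only numpy, scipy, OpenCV 4.12 (cv2) and the standard library are available. Lean on these libraries where they do the work, as an engineer would, in place of code of your own. Each camera call takes 0.05 s, during which the arm holds its last target. There are 200 camera calls.

## Task

Pack up the shoe-care things: first clear the two brushes off the tub and lay them side by side, bristles down and flat, in the aluminium tray, then stand every small polish tin right way up inside the tub. Then set the lid gently on the tub and press it down until it is fully home and level at all four corners. Leave the dispenser and the big tin where they are.

Things in the scene. Friction and masses are not known exactly. Their poses are not given: they have to be found in the camera images.
- tub: Square open blue plastic tub, 188 mm outside, 180 mm inside, 60 mm high, walls and floor 4 mm; fixed. Origin: centre of its underside, z up, x and y parallel to its sides. In each inner corner stands a 12 mm square black rubber plug (centres at x, y = +-82 mm), at first 6 mm proud of the rim. A lid set loosely on it has its origin 52 mm above the tub's origin; a lid pressed home 46 mm.
- lid: Loose yellow square lid, 200 mm (206 mm at its flared lower edge), 0.18 kg, right way up. Origin: centre of its underside, z up. Skirt 14 mm deep, 194 mm inside, goes over the outside of the tub's rim with 3 mm to spare each side, in any quarter turn. Flat top at 18 mm with a central blue grip bar 90 mm long (along the lid's x), 18 wide, 30 high (its top at 48 mm). Pressing home takes about 16 N on the bar.
- tray: Flat aluminium tray, 256 mm (its x) x 171 mm (its y), rim 12 mm high, floor and walls 3 mm; fixed. Inside 250 x 165 mm. Origin: centre of its underside, z up.
- wide_brush: Wide black shoe brush, 52 mm wide (x) x 215 mm long (y) x 45 mm high, 0.16 kg, at first lying bristles down across the tub's rim. Origin: centre of the underside of the bristles, z up through the wooden back. Rigid bristle block 44 x 207 mm up to 24 mm, wooden back from 23 to 45 mm.
- welt_brush: Narrow welt brush in pale wood, 24 mm wide (x) x 215 mm long (y) x 38 mm high, 0.08 kg, at first lying bristles down across the tub's rim beside the wide brush. Origin: centre of the underside of the bristles, z up. Rigid bristle block 18 mm wide up to 19 mm, wooden back from 18 to 38 mm.
- dispenser: Bystander: chrome press-button dispenser bottle, empty and capped, 62 mm across, 140 mm high. Origin: centre of its underside.
- big_tin: Bystander: big closed tin, 90 mm across, 36 mm high. Origin: centre of its underside.
- tin_1: Small round closed polish tin with a black top, 48 mm across, 22 mm high, 0.07 kg; not always there. Origin: centre of its underside, z up.
- tin_2: Small round closed polish tin with a brown top, 48 mm across, 22 mm high, 0.07 kg; not always there. Origin: centre of its underside, z up.
- tin_3: Small round closed polish tin with a red top, 48 mm across, 22 mm high, 0.07 kg; not always there. Origin: centre of its underside, z up.
- tin_4: Small round closed polish tin with a navy top, 48 mm across, 22 mm high, 0.07 kg; not always there. Origin: centre of its underside, z up.
- plug_a (a joint): How far (m) the rubber plug in the tub's +x, +y corner has been pushed down: 0 standing proud, 0.006 when the lid lies on the rim there. It gives way at about 4 N and stays where it is pushed.
- plug_b (a joint): How far (m) the rubber plug in the tub's +x, -y corner has been pushed down: 0 standing proud, 0.006 when the lid lies on the rim there. It gives way at about 4 N and stays where it is pushed.
- plug_c (a joint): How far (m) the rubber plug in the tub's -x, +y corner has been pushed down: 0 standing proud, 0.006 when the lid lies on the rim there. It gives way at about 4 N and stays where it is pushed.
- plug_d (a joint): How far (m) the rubber plug in the tub's -x, -y corner has been pushed down: 0 standing proud, 0.006 when the lid lies on the rim there. It gives way at about 4 N and stays where it is pushed.

How it is judged:
By the outcome, as a careful person would: the job done as asked, in the order asked, and still so for the second after the job is handed in, with the robot touching nothing.
Of tin_1, tin_2, tin_3, tin_4 only 2 to 4 are there at a start; the rules pass over those that are not, and their reading is None.
At some moment in a run one of tin_1, tin_2, tin_3, tin_4, lid may be knocked a few centimetres aside while the robot is not near it.
It also fails if it takes over 208 s, if anything falls off the work surface, if the arm or the gripper's body presses on something with over 40 N, if the wrist force passes 120 N, or if a joint passes its speed limit or range.

## Working session

There is one attempt and no reset: what is moved stays moved. The work goes in short steps, Python scripts to look and compute and a shell command to move; the robot and the scene stay as the last step left them, time stands still between calls to the robot, and variables do not carry over. Pictures are saved under pics/ and viewed, on a budget of 14 in all, crops included, one or two more only if the job needs it, and the job is handed in when it is done.

```bash
ls; mkdir -p pics; cat > h.py <<'E'
import numpy as np, cv2
from cell import env, optics, order
from scipy.spatial.transform import Rotation as Ro
def cam(n):
    o=env.get_obs(); c=optics.read_camera(n)
    if n=="wrist":
        T=np.eye(4); T[:3,:3]=Ro.from_euler('xyz',o['tool_rot'],degrees=True).as_matrix(); T[:3,3]=o['tool_pos']
        M=np.linalg.inv(T@np.array(c['hand_eye'])); c['R']=M[:3,:3]; c['t']=M[:3,3]
    c['R']=np.array(c['R']);c['t']=np.array(c['t'])
    return c
def onz(c,uv,z):
    uv=np.atleast_2d(uv).astype(float)
    d=np.c_[(uv[:,0]-c['cx'])/c['fx'],(uv[:,1]-c['cy'])/c['fy'],np.ones(len(uv))]@c['R']
    o=-c['R'].T@c['t']; return o+d*((z-o[2])/d[:,2])[:,None]
def cloud(c):
    v,u=np.mgrid[:420,:560]; Z=c['z_map']
    P=np.stack([(u-c['cx'])/c['fx']*Z,(v-c['cy'])/c['fy']*Z,Z],-1)
    P=(P-c['t'])@c['R']; P[Z==0]=np.nan; return P
E
python3 - <<'E'
from h import *
o=env.get_obs(); print(o)
for n in("scene","top"):
    c=cam(n); cv2.imwrite(f'pics/{n}0.png',c['frame']); print(n,c['fx'],-c['R'].T@c['t'],c['R'])
E
```

```text
pics
{'time_s': 0.0, 'qpos': array([-62.96302421,  18.44008653,  -4.01461782,  83.17416607,
         1.29453791,  78.53941529,  -3.26014574]), 'joint_velocities': array([ 0.04730779,  0.06006145, -0.06648376, -0.02181218, -0.01180347,
       -0.05368787, -0.01314429]), 'effort': array([ 6.06058666e-05, -4.91296184e+01, -4.03506327e-01, -3.12524700e+01,
       -6.37399871e-02,  4.39145823e-02,  1.95275220e-04]), 'tool_pos': array([0.28714025, 0.5826834 , 0.29115605]), 'tool_rot': array([1.79994530e+02, 1.08457439e-01, 6.37716474e+01]), 'force': array([ 0.6915464 , -0.75718385,  0.23990117]), 'wrist_torque': array([-0.00979233, -0.00562501,  0.04718153]), 'grip_width': 0.08713423674830027}
scene 505.8738895875029 [1.34662685 0.64443359 1.08857602] [[-0.66737287  0.74445419  0.02003533]
 [ 0.52697707  0.49108122 -0.69363853]
 [-0.52622108 -0.45235738 -0.72004457]]
top 514.7707999214232 [ 0.41927286 -0.00461878  1.3146315 ] [[-0.02398123 -0.9996917  -0.00643459]
 [-0.98899561  0.02466358 -0.14587461]
 [ 0.14598833  0.00286553 -0.98928216]]
```

View pics/top0.png

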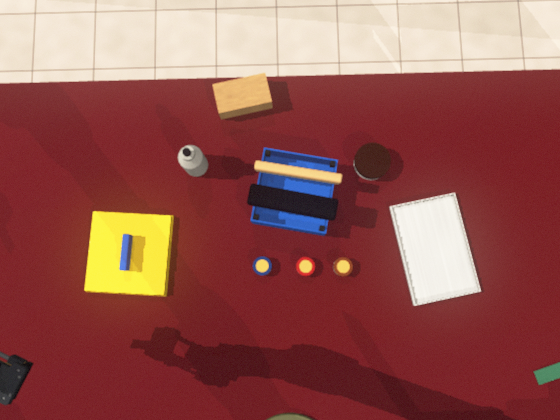

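View pics/scene0.png

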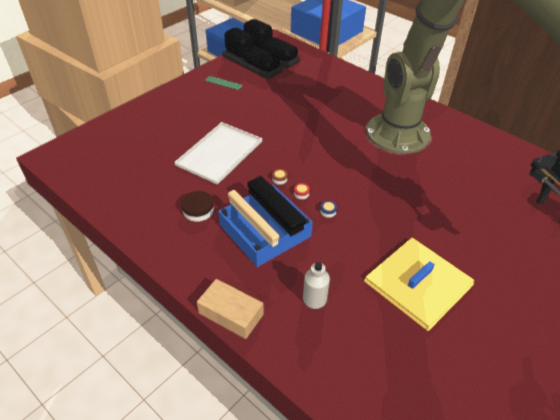

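Top view: tub at about (295,192) with the wide brush (293,202) and welt brush (298,172) across it. Tray is at (435,248), lid at (130,254), tins navy (262,266), red (306,267) and brown (343,267). Dispenser is at (193,160), big tin at (371,162). The scene view agrees.

```bash
cat > m.py <<'E'
from h import *
def rect(c,m,z,name):
    cs,_=cv2.findContours(m.astype(np.uint8),cv2.RETR_EXTERNAL,cv2.CHAIN_APPROX_NONE)
    k=max(cs,key=cv2.contourArea)[:,0]
    W=onz(c,k,z)[:,:2]
    (x,y),(w,h),a=cv2.minAreaRect((W*1000).astype(np.float32))
    print(name,'c',round(x,1),round(y,1),'size',round(w,1),round(h,1),'ang',round(a,1),'zmed')
def masks(c):
    P=cloud(c); hsv=cv2.cvtColor(c['frame'],cv2.COLOR_BGR2HSV); H,S,V=cv2.split(hsv.astype(int))
    return P,H,S,V
if __name__=="__main__":
    c=cam("top"); P,H,S,V=masks(c); z=P[...,2]
    u,v=np.meshgrid(np.arange(560),np.arange(420))
    win=lambda a,b,d,e:(u>a)&(u<b)&(v>d)&(v<e)
    # table/brush levels
    for n,p in dict(table=(300,320),wide=(293,202),welt=(298,172),trayfl=(435,248),lid=(110,230),bar=(126,252),navy=(262,266),red=(306,267),brown=(343,267),big=(371,160),disp=(188,153)).items(): print(n,P[p[1],p[0]].round(4), hsv if 0 else (H[p[1],p[0]],S[p[1],p[0]],V[p[1],p[0]]))
    rect(c,win(240,350,140,240)&(z>.075)&(H<30)&(V>120),.098-.0,'welt')
    rect(c,win(240,350,140,240)&(z>.08)&(V<70),.105,'wide')
    rect(c,win(240,350,140,240)&(H>100)&(H<125)&(S>120),.06,'tub')
    rect(c,win(380,500,180,310)&(S<60)&(V>120),.012,'tray')
    rect(c,win(70,190,200,310)&(H>20)&(H<35)&(S>120)&(V>90),.018,'lid')
    rect(c,win(100,150,220,290)&(H>100)&(H<125)&(S>100),.048,'bar')
    for n,a in dict(navy=262,red=306,brown=343).items():
        rect(c,win(a-16,a+16,250,285)&(z>.012),.022,n)
    rect(c,win(350,395,140,185)&(z>.025),.036,'big')
    rect(c,win(175,215,140,180)&(z>.03),.07,'disp')
E
python3 m.py
```

```text
table [ 0.3313 -0.0341 -0.0051] (np.int32(0), np.int32(180), np.int32(122))
wide [ 0.6133 -0.0227  0.1097] (np.int32(139), np.int32(51), np.int32(40))
welt [ 0.6877 -0.0369  0.1005] (np.int32(21), np.int32(109), np.int32(248))
trayfl [ 0.5033 -0.3832 -0.0011] (np.int32(20), np.int32(9), np.int32(245))
lid [0.5674 0.4406 0.0214] (np.int32(28), np.int32(186), np.int32(253))
bar [0.5089 0.3904 0.0486] (np.int32(113), np.int32(137), np.int32(196))
navy [0.4674 0.0575 0.0246] (np.int32(23), np.int32(149), np.int32(247))
red [ 0.4623 -0.052   0.025 ] (np.int32(23), np.int32(146), np.int32(248))
brown [ 0.4599 -0.1438  0.0279] (np.int32(23), np.int32(146), np.int32(247))
big [ 0.7273 -0.2243  0.0404] (np.int32(6), np.int32(157), np.int32(70))
disp [0.7311 0.221  0.1399] (np.int32(175), np.int32(55), np.int32(51))
welt c 690.1 -37.0 size 213.7 25.1 ang 79.2 zmed
wide c 615.7 -21.9 size 213.9 52.3 ang 78.2 zmed
tub c 576.1 -12.5 size 187.5 42.8 ang 78.6 zmed
tray c 502.6 -377.1 size 257.5 174.7 ang 10.6 zmed
lid c 509.7 392.9 size 207.6 203.0 ang 85.4 zmed
bar c 509.2 395.4 size 15.5 84.1 ang 86.6 zmed
navy c 470.0 57.6 size 45.1 44.8 ang 88.6 zmed
red c 466.2 -51.0 size 45.5 45.8 ang 24.9 zmed
brown c 462.7 -144.5 size 44.9 44.9 ang 87.8 zmed
big c 729.8 -229.0 size 89.0 91.7 ang 87.5 zmed
disp c 734.2 223.3 size 77.8 61.4 ang 43.5 zmed
```

```bash
cat > go.py <<'E'
import sys
from h import *
def go(x,y,z,yaw):
    o=env.get_obs(); R0=Ro.from_euler('xyz',o['tool_rot'],degrees=True); d=np.array([x,y,z])-o['tool_pos']
    yaw=min((yaw,yaw+180,yaw-180),key=lambda a:abs((a-o['tool_rot'][2]+180)%360-180))
    R1=Ro.from_euler('xyz',[180,0,yaw],degrees=True)
    print('now',o['time_s'].__round__(2),o['tool_pos'].round(4),o['tool_rot'].round(1),'F',o['force'].round(1),'w',round(o['grip_width'],4),'j7',o['qpos'][6].round(0))
    print('shift cm before turn',(R0.inv().apply(d)*100).round(2),' turn',(R0.inv()*R1).as_rotvec().round(3),' shift after turn',(R1.inv().apply(d)*100).round(2))
if __name__=="__main__": go(*map(float,sys.argv[1:]))
E
python3 go.py .6157 -.0219 .29 -11.3
```

```text
now 0.15 [0.2872 0.5827 0.2914] [1.80e+02 1.00e-01 6.38e+01] F [-0.1 -0.3  0.3] w 0.0873 j7 -3.0
shift cm before turn [-39.72  56.19   0.21]  turn [1.00e-03 1.00e-03 1.31e+00]  shift after turn [44.06 52.85  0.14]
```

```bash
python3 -m creep '[[0,0,0,0,0,0.14,1],[0,0,0,0,0,0.14,1],[0,0,0,0,0,0.14,1],[0,0,0,0,0,0.14,1],[0,0,0,0,0,0.14,1],[0,0,0,0,0,0.14,1],[0,0,0,0,0,0.14,1],[0,0,0,0,0,0.14,1],[0,0,0,0,0,0.14,1],[0,0,0,0,0,0.05,1],[3,3.6,0,0,0,0,1],[3,3.6,0,0,0,0,1],[3,3.6,0,0,0,0,1],[3,3.6,0,0,0,0,1],[3,3.6,0,0,0,0,1],[3,3.6,0,0,0,0,1],[3,3.6,0,0,0,0,1],[3,3.6,0,0,0,0,1],[3,3.6,0,0,0,0,1],[3,3.6,0,0,0,0,1]]'; python3 go.py .6157 -.0219 .29 -11.3
```

```text
time_s: 2.15
tool_pos: [0.4891, 0.1497, 0.2843]
tool_rot: [179.4, 0.4, -13.5]
force: [0.4, 0.5, 0.0]
grip_width: 0.0871
now 2.15 [0.4891 0.1497 0.2843] [179.4   0.4 -13.5] F [0.4 0.5 0. ] w 0.0871 j7 -33.0
shift cm before turn [16.32 13.74 -0.53]  turn [ 0.011  0.007 -0.038]  shift after turn [15.78 14.35 -0.57]
```

```bash
python3 -m creep '[[3,2.6,-0.1,0,0,-0.03,1],[3,2.6,-0.1,0,0,0,1],[3,2.6,-0.1,0,0,0,1],[3,2.6,-0.1,0,0,0,1],[2,2,0,0,0,0,1],[0,0,0,0,0,0,1],[0,0,0,0,0,0,1]]'; python3 go.py .6157 -.0219 .29 -11.3; python3 - <<'E'
from h import *
c=cam("wrist"); cv2.imwrite('pics/w1.png',c['frame']); print(-c['R'].T@c['t'])
E
```

```text
time_s: 2.85
tool_pos: [0.6034, -0.017, 0.2879]
tool_rot: [179.2, 0.4, -12.4]
force: [-0.5, 0.1, -0.1]
grip_width: 0.0869
now 2.85 [ 0.6034 -0.017   0.2879] [179.2   0.4 -12.4] F [-0.5  0.1 -0.1] w 0.0869 j7 -7.0
shift cm before turn [ 1.3   0.21 -0.22]  turn [ 0.014  0.007 -0.019]  shift after turn [ 1.3   0.23 -0.21]
[0.61965661 0.05207519 0.3793006 ]
```

View pics/w1.png

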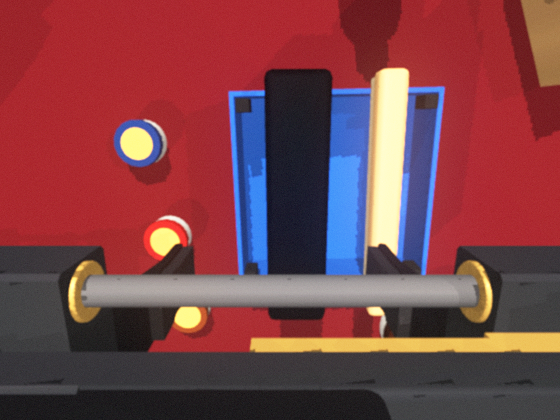

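Wrist view: wide brush spans columns 265–330 and welt brush 370–408. Three tins stand at left with their tops up and white sides below. I'll refine the brush lines from this view.

```bash
python3 - <<'E'
from h import *
c=cam("wrist"); hsv=cv2.cvtColor(c['frame'],cv2.COLOR_BGR2HSV)
def line(m,z,n):
    L=[];Rr=[]
    for v in range(100,230,5):
        k=np.where(m[v])[0]
        if len(k)>10: L.append((k.min(),v));Rr.append((k.max()+1,v))
    A=onz(c,np.array(L),z)[:,:2];B=onz(c,np.array(Rr),z)[:,:2];
    M=(A+B)/2; p=np.polyfit(M[:,1],M[:,0],1); print(n,'yaw',90-np.degrees(np.arctan(p[0])),'w',np.median(np.linalg.norm(A-B,axis=1)),'x at y=-.02',np.polyval(p,-.022),'y=-.037',np.polyval(p,-.037))
m=(hsv[...,2]<60); m[:,:255]=0; m[:,345:]=0; line(m,.105,'wide')
m=(hsv[...,0]<32)&(hsv[...,2]>120)&(hsv[...,1]<140); m[:,:355]=0; m[:,420:]=0; line(m,.098,'welt')
k=np.where(((hsv[...,2]<60))[:,297])[0]; print(k[:3], onz(c,[297,k[0]],.105))
E
python3 go.py .6157 -.0219 .147 -11
```

```text
wide yaw 77.91160344618773 w 0.048745383580287904 x at y=-.02 0.6157207326963822 y=-.037 0.6125081885841501
welt yaw 79.0734856264028 w 0.028128115763618244 x at y=-.02 0.6896023211145351 y=-.037 0.6867065769056703
[69 70 71] [[0.63677987 0.08172539 0.105     ]]
now 2.95 [ 0.6031 -0.0164  0.2881] [179.2   0.4 -12.3] F [-0.3  0.1 -0.3] w 0.0872 j7 -7.0
shift cm before turn [ 1.44  0.08 14.1 ]  turn [ 0.014  0.007 -0.023]  shift after turn [ 1.34  0.3  14.11]
```

```bash
python3 -m creep '[[0.7,0.1,1,0.014,0.007,-0.01,1],[0.7,0.1,2,0,0,0,1],[0,0,2.5,0,0,0,1],[0,0,2.5,0,0,0,1],[0,0,2.5,0,0,0,1],[0,0,0,0,0,0,1]]' 25; python3 go.py .6157 -.0219 .147 -11.8
```

```text
time_s: 3.55
tool_pos: [0.6165, -0.0123, 0.1777]
tool_rot: [-179.4, -0.1, -10.9]
force: [-0.7, 0.2, 0.4]
grip_width: 0.0869
now 3.55 [ 0.6165 -0.0123  0.1777] [-1.794e+02 -1.000e-01 -1.090e+01] F [-0.7  0.2  0.4] w 0.0869 j7 -2.0
shift cm before turn [0.1  0.99 3.06]  turn [-0.01  -0.002  0.016]  shift after turn [0.12 0.95 3.07]
```

```bash
python3 -m creep '[[0.1,0.9,0.5,-0.01,0,0.016,1],[0,0,1.2,0,0,0,1],[0,0,1.2,0,0,0,1],[0,0,0.2,0,0,0,1],[0,0,0,0,0,0,1]]' 25; python3 go.py .6157 -.0219 .147 -11.8
```

```text
time_s: 4.05
tool_pos: [0.6173, -0.0207, 0.1469]
tool_rot: [-179.9, -0.4, -11.7]
force: [-0.0, 0.1, 0.8]
grip_width: 0.0871
now 4.05 [ 0.6173 -0.0207  0.1469] [-179.9   -0.4  -11.7] F [-0.   0.1  0.8] w 0.0871 j7 -2.0
shift cm before turn [-0.13  0.15 -0.01]  turn [-0.001 -0.006  0.002]  shift after turn [-0.13  0.15 -0.01]
```

```bash
python3 -m creep '[[0,0,0,0,0,0,0.4],[0,0,0,0,0,0,0.4],[0,0,0,0,0,0,0.4],[0,0,0,0,0,0,0.4],[0,0,0,0,0,0,0.4],[0,0,-1,0,0,0,0.4],[0,0,-2,0,0,0,0.4],[0,0,-3,0,0,0,0.4],[0,0,-3,0,0,0,0.4],[0,0,-2,0,0,0,0.4]]' 25; python3 go.py .5081 -.4066 .24 -79.4
```

```text
time_s: 5.05
tool_pos: [0.6146, -0.0206, 0.26]
tool_rot: [180.0, -0.0, -11.7]
force: [0.7, 0.3, -1.2]
grip_width: 0.0517
now 5.05 [ 0.6146 -0.0206  0.26  ] [180.   -0.  -11.7] F [ 0.7  0.3 -1.2] w 0.0517 j7 -5.0
shift cm before turn [-2.59 39.96  2.01]  turn [ 0.000e+00 -1.000e-03  1.181e+00]  shift after turn [35.98 17.57  2.  ]
```

```bash
python3 -m creep '[[0,0,0,0,0,0.12,0.4],[0,0,0,0,0,0.14,0.4],[0,0,0,0,0,0.14,0.4],[0,0,0,0,0,0.14,0.4],[0,0,0,0,0,0.14,0.4],[0,0,0,0,0,0.14,0.4],[0,0,0,0,0,0.14,0.4],[0,0,0,0,0,0.14,0.4],[0,0,0,0,0,0.1,0.4],[2,1,0,0,0,0,0.4],[3.6,1.8,0.2,0,0,0,0.4],[3.6,1.8,0.2,0,0,0,0.4],[3.6,1.8,0.2,0,0,0,0.4],[3.6,1.8,0.2,0,0,0,0.4],[3.6,1.8,0.2,0,0,0,0.4],[3.6,1.8,0.2,0,0,0,0.4],[3.6,1.8,0.2,0,0,0,0.4],[3,1.5,0.2,0,0,0,0.4],[0,0,0,0,0,0,0.4]]' 25; python3 go.py .5081 -.4066 .24 -79.4
```

```text
time_s: 6.95
tool_pos: [0.4925, -0.3566, 0.2565]
tool_rot: [-179.1, -0.1, -82.7]
force: [-0.3, -0.4, -1.5]
grip_width: 0.0517
now 6.95 [ 0.4925 -0.3566  0.2565] [-1.791e+02 -1.000e-01 -8.270e+01] F [-0.3 -0.4 -1.5] w 0.0517 j7 -36.0
shift cm before turn [ 5.16 -0.89  1.67]  turn [-0.016 -0.002 -0.058]  shift after turn [ 5.21 -0.62  1.65]
```

```bash
python3 -m creep '[[0,0,1,-0.016,0,-0.058,0.4],[2.6,-0.3,0.6,0,0,0,0.4],[2.6,-0.3,0,0,0,0,0.4],[0,0,0,0,0,0,0.4],[0,0,0,0,0,0,0.4]]' 25; python3 go.py .5081 -.4066 .24 -79.4;  python3 - <<'E'
from h import *
c=cam("wrist"); cv2.imwrite('pics/w2.png',c['frame'])
E
```

```text
time_s: 7.45
tool_pos: [0.5045, -0.4105, 0.2418]
tool_rot: [-180.0, 0.0, -79.2]
force: [-0.5, 1.0, -1.7]
grip_width: 0.0521
now 7.45 [ 0.5045 -0.4105  0.2418] [-180.     0.   -79.2] F [-0.5  1.  -1.7] w 0.0521 j7 -27.0
shift cm before turn [-0.32 -0.42  0.18]  turn [-0.     0.001  0.003]  shift after turn [-0.32 -0.42  0.18]
```

View pics/w2.png

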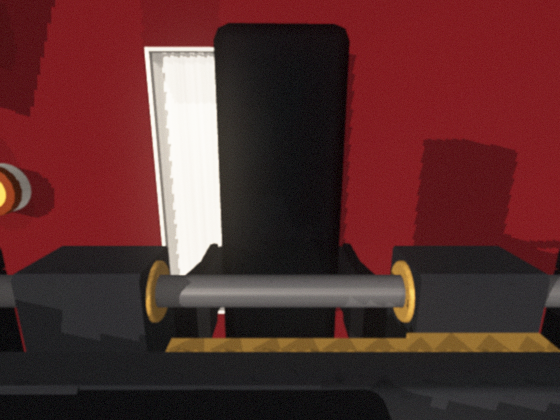

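The wide brush is held square at columns 215–348. The tray shows at left with its far-left corner at (147,48). I'll check that corner against the estimate.

```bash
python3 - <<'E'
from h import *
c=cam("wrist"); hsv=cv2.cvtColor(c['frame'],cv2.COLOR_BGR2HSV)
m=(hsv[...,1]<70)&(hsv[...,2]>110); m[:,:120]=0
pts=np.array([(np.where(m[v,:215])[0].min(),v) for v in range(60,230,10)]); far=np.array([(u,np.where(m[:,u])[0].min()) for u in range(155,212,6)])
A=onz(c,pts,.012)[:,:2];B=onz(c,far,.012)[:,:2]
o=np.array([.5026,-.3771]);ex=np.array([.983,.184]);ey=np.array([-.184,.983])
print(((A-o)@np.c_[ex,ey]).round(4)[::4]); print(((B-o)@np.c_[ex,ey]).round(4)[::3])
E
```

```text
[[ 0.1159  0.0835]
 [ 0.0829  0.0832]
 [ 0.048   0.0838]
 [ 0.011   0.0835]
 [-0.0284  0.0831]]
[[0.127  0.0739]
 [0.1263 0.0585]
 [0.1263 0.0431]
 [0.1263 0.0276]]
```

```bash
python3 -m creep '[[-0.25,-0.3,2,0,0,0,0.4],[0,0,3,0,0,0,0.4],[0,0,3,0,0,0,0.4],[0,0,3,0,0,0,0.4],[0,0,2,0,0,0,0.4],[0,0,0.3,0,0,0,0.4],[0,0,0,0,0,0,0.4]]' 25; python3 go.py .5075 -.4075 .0905 -79.4
```

```text
time_s: 8.25
tool_pos: [0.5112, -0.3995, 0.1092]
tool_rot: [-179.5, 0.1, -78.6]
force: [0.3, -0.1, -0.2]
grip_width: 0.0521
now 8.25 [ 0.5112 -0.3995  0.1092] [-1.795e+02  1.000e-01 -7.860e+01] F [ 0.3 -0.1 -0.2] w 0.0521 j7 -23.0
shift cm before turn [0.72 0.54 1.86]  turn [-0.009  0.002  0.015]  shift after turn [0.72 0.51 1.87]
```

```bash
python3 -m creep '[[0.7,0.5,0,-0.009,0,0.015,0.4],[0,0,0.8,0,0,0,0.4],[0,0,0.7,0,0,0,0.4],[0,0,0.3,0,0,0,0.4],[0,0,0,0,0,0,0.4]]' 25; python3 go.py .5075 -.4075 .0905 -79.4
```

```text
time_s: 8.75
tool_pos: [0.5094, -0.4091, 0.0945]
tool_rot: [-179.7, -0.1, -79.4]
force: [0.0, -0.4, -1.0]
grip_width: 0.0519
now 8.75 [ 0.5094 -0.4091  0.0945] [-1.797e+02 -1.000e-01 -7.940e+01] F [ 0.  -0.4 -1. ] w 0.0519 j7 -23.0
shift cm before turn [-0.19  0.16  0.4 ]  turn [-0.005 -0.002 -0.   ]  shift after turn [-0.19  0.16  0.4 ]
```

```bash
python3 -m creep '[[0,0.1,0.2,0,0,0,0.4],[0,0,0.2,0,0,0,0.4],[0,0,0.1,0,0,0,0.4],[0,0,0,0,0,0,0.4]]' 25; python3 go.py .5075 -.4075 .0905 -79.4
```

```text
time_s: 9.15
tool_pos: [0.5091, -0.4098, 0.0937]
tool_rot: [-179.6, -0.1, -79.4]
force: [-1.2, -0.3, -0.7]
grip_width: 0.0518
now 9.15 [ 0.5091 -0.4098  0.0937] [-1.796e+02 -1.000e-01 -7.940e+01] F [-1.2 -0.3 -0.7] w 0.0518 j7 -23.0
shift cm before turn [-0.25  0.12  0.32]  turn [-0.008 -0.001 -0.001]  shift after turn [-0.25  0.11  0.32]
```

```bash
python3 -m creep '[[0,0,0.5,0,0,0,0.4],[0,0,0.5,0,0,0,0.4]]' 25; python3 go.py .5075 -.4075 .0905 -79.4
```

```text
time_s: 9.35
tool_pos: [0.5096, -0.4101, 0.0918]
tool_rot: [-179.3, 0.2, -79.4]
force: [-11.1, 12.2, 37.8]
grip_width: 0.0518
now 9.35 [ 0.5096 -0.4101  0.0918] [-179.3    0.2  -79.4] F [-11.1  12.2  37.8] w 0.0518 j7 -22.0
shift cm before turn [-0.3   0.16  0.13]  turn [-0.011  0.003 -0.   ]  shift after turn [-0.3   0.16  0.13]
```

Contact is firm now. I'll ease off slightly, release and lift.

```bash
python3 -m creep '[[0,0,-0.1,0,0,0,0.4],[0,0,0,0,0,0,0.75],[0,0,0,0,0,0,0.75],[0,0,0,0,0,0,0.75],[0,0,-1,0,0,0,0.75],[0,0,-3,0,0,0,0.75],[0,0,-4,0,0,0,0.75],[0,0,-4,0,0,0,0.75],[0,0,-4,0,0,0,0.75],[0,0,-2,0,0,0,0.75],[0,0,0,0,0,0,0.75]]'; python3 go.py .687 -.037 .26 -10.9
```

```text
time_s: 10.45
tool_pos: [0.507, -0.4112, 0.2804]
tool_rot: [-179.5, 0.1, -79.5]
force: [0.8, 0.1, -0.3]
grip_width: 0.0653
now 10.45 [ 0.507  -0.4112  0.2804] [-1.795e+02  1.000e-01 -7.950e+01] F [ 0.8  0.1 -0.3] w 0.0653 j7 -28.0
shift cm before turn [-33.5  -24.51   2.34]  turn [-0.009 -0.003 -1.197]  shift after turn [ 10.6  -40.15   2.04]
```

```bash
python3 -m creep '[[-3.5,-2.6,0,0,0,0,0.7],[-3.5,-2.6,0,0,0,0,0.7],[-3.5,-2.6,0,0,0,0,0.7],[-3.5,-2.6,0,0,0,0,0.7],[-3.5,-2.6,0,0,0,0,0.7],[-3.5,-2.6,0,0,0,0,0.7],[-3.5,-2.6,0,0,0,0,0.7],[-3.5,-2.6,0,0,0,0,0.7],[-3.5,-2.6,0,0,0,0,0.7],[-3,-2,0,0,0,0,0.7],[0,0,0,0,0,-0.14,0.7],[0,0,0,0,0,-0.14,0.7],[0,0,0,0,0,-0.14,0.7],[0,0,0,0,0,-0.14,0.7],[0,0,0,0,0,-0.14,0.7],[0,0,0,0,0,-0.14,0.7],[0,0,0,0,0,-0.14,0.7],[0,0,0,0,0,-0.14,0.7],[0,0,0,0,0,-0.1,0.7],[0,0,0,0,0,0,0.7]]'; python3 go.py .687 -.037 .26 -10.9
```

```text
time_s: 12.45
tool_pos: [0.693, -0.0067, 0.2547]
tool_rot: [179.9, 1.5, -7.0]
force: [1.0, -0.0, 0.6]
grip_width: 0.061
now 12.45 [ 0.693  -0.0067  0.2547] [179.9   1.5  -7. ] F [ 1.  -0.   0.6] w 0.061 j7 1.0
shift cm before turn [-0.24  3.08 -0.52]  turn [0.003 0.026 0.068]  shift after turn [-0.01  3.09 -0.53]
```

```bash
python3 -m creep '[[0,2.5,1,0,0.026,0.068,0.7],[0,0.5,2,0,0,0,0.7],[0,0,2.5,0,0,0,0.7],[0,0,2.5,0,0,0,0.7],[0,0,1,0,0,0,0.7],[0,0,0,0,0,0,0.7]]'; python3 go.py .687 -.037 .141 -10.9
```

```text
time_s: 13.05
tool_pos: [0.687, -0.0377, 0.1579]
tool_rot: [179.7, 0.2, -12.0]
force: [0.2, -0.1, 0.2]
grip_width: 0.0611
now 13.05 [ 0.687  -0.0377  0.1579] [179.7   0.2 -12. ] F [ 0.2 -0.1  0.2] w 0.0611 j7 0.0
shift cm before turn [-0.   -0.07  1.69]  turn [ 0.005  0.003 -0.018]  shift after turn [-0.01 -0.07  1.69]
```

```bash
python3 -m creep '[[0,0,1,0,0,-0.018,0.7],[0,0,0.7,0,0,0,0.7],[0,0,0.2,0,0,0,0.7],[0,0,0,0,0,0,0.15],[0,0,0,0,0,0,0.15],[0,0,0,0,0,0,0.15],[0,0,0,0,0,0,0.15],[0,0,0,0,0,0,0.15],[0,0,0,0,0,0,0.15]]' 20; python3 go.py .687 -.037 .141 -10.9
```

```text
time_s: 13.95
tool_pos: [0.6895, -0.0374, 0.142]
tool_rot: [179.8, -0.2, -10.9]
force: [0.4, 0.9, -0.6]
grip_width: 0.024
now 13.95 [ 0.6895 -0.0374  0.142 ] [179.8  -0.2 -10.9] F [ 0.4  0.9 -0.6] w 0.024 j7 1.0
shift cm before turn [-0.25  0.01  0.1 ]  turn [ 0.003 -0.004 -0.   ]  shift after turn [-0.25  0.01  0.1 ]
```

```bash
python3 -m creep '[[0,0,-1,0,0,0,0.15],[0,0,-2,0,0,0,0.15],[0,0,-3,0,0,0,0.15],[0,0,-3,0,0,0,0.15],[0,0,-2,0,0,0,0.15],[0,0,0,0,0,0.12,0.15],[0,0,0,0,0,0.14,0.15],[0,0,0,0,0,0.14,0.15],[0,0,0,0,0,0.14,0.15],[0,0,0,0,0,0.14,0.15],[0,0,0,0,0,0.14,0.15],[0,0,0,0,0,0.14,0.15],[0,0,0,0,0,0.14,0.15],[0,0,0,0,0,0.1,0.15],[0,0,0,0,0,0,0.15]]' 20; python3 go.py .495 -.3475 .24 -79.4
```

```text
time_s: 15.45
tool_pos: [0.6885, -0.0374, 0.2667]
tool_rot: [-179.6, -0.2, -82.5]
force: [0.2, -0.5, -1.3]
grip_width: 0.0235
now 15.45 [ 0.6885 -0.0374  0.2667] [-179.6   -0.2  -82.5] F [ 0.2 -0.5 -1.3] w 0.0235 j7 -67.0
shift cm before turn [28.22 23.24  2.58]  turn [-0.007 -0.003 -0.055]  shift after turn [26.92 24.73  2.67]
```

```bash
python3 -m creep '[[2,2,0,0,0,-0.055,0.15],[3.1,2.8,0.3,0,0,0,0.15],[3.1,2.8,0.3,0,0,0,0.15],[3.1,2.8,0.3,0,0,0,0.15],[3.1,2.8,0.3,0,0,0,0.15],[3.1,2.8,0.3,0,0,0,0.15],[3.1,2.8,0.3,0,0,0,0.15],[3.1,2.8,0.3,0,0,0,0.15],[3.1,2.8,0.3,0,0,0,0.15],[0,0,0,0,0,0,0.15],[0,0,0,0,0,0,0.15]]' 20; python3 go.py .495 -.3475 .22 -79.4
```

```text
time_s: 16.55
tool_pos: [0.4964, -0.357, 0.245]
tool_rot: [-179.1, -0.2, -77.1]
force: [1.3, 0.5, -0.5]
grip_width: 0.0236
now 16.55 [ 0.4964 -0.357   0.245 ] [-179.1   -0.2  -77.1] F [ 1.3  0.5 -0.5] w 0.0236 j7 -30.0
shift cm before turn [-0.97 -0.03  2.49]  turn [-0.015 -0.004  0.039]  shift after turn [-0.96 -0.03  2.5 ]
```

```bash
python3 -m creep '[[-0.9,0,2,-0.015,0,0.039,0.15],[0,0,3,0,0,0,0.15],[0,0,3,0,0,0,0.15],[0,0,3,0,0,0,0.15],[0,0,2,0,0,0,0.15],[0,0,0.4,0,0,0,0.15],[0,0,0,0,0,0,0.15]]'; python3 go.py .495 -.3475 .087 -79.4
```

```text
time_s: 17.25
tool_pos: [0.5025, -0.342, 0.1098]
tool_rot: [-179.6, -0.2, -78.2]
force: [-0.4, -0.6, 0.4]
grip_width: 0.0237
now 17.25 [ 0.5025 -0.342   0.1098] [-179.6   -0.2  -78.2] F [-0.4 -0.6  0.4] w 0.0237 j7 -28.0
shift cm before turn [0.38 0.86 2.28]  turn [-0.007 -0.003  0.021]  shift after turn [0.4  0.84 2.28]
```

```bash
python3 -m creep '[[0.4,0.8,0.8,-0.007,0,0.021,0.15],[0,0,0.8,0,0,0,0.15],[0,0,0.6,0,0,0,0.15],[0,0,0.3,0,0,0,0.15],[0,0,0,0,0,0,0.15]]'; python3 go.py .495 -.3475 .087 -79.4
```

```text
time_s: 17.75
tool_pos: [0.4976, -0.3486, 0.0866]
tool_rot: [-179.7, -0.4, -79.4]
force: [1.0, 0.2, -0.4]
grip_width: 0.0239
now 17.75 [ 0.4976 -0.3486  0.0866] [-179.7   -0.4  -79.4] F [ 1.   0.2 -0.4] w 0.0239 j7 -27.0
shift cm before turn [-0.16  0.23 -0.04]  turn [-0.005 -0.006  0.001]  shift after turn [-0.16  0.23 -0.04]
```

```bash
python3 -m creep '[[0,0,0.2,0,0,0,0.15],[0,0,0.2,0,0,0,0.15],[0,0,0.1,0,0,0,0.15]]'; python3 go.py .495 -.3475 .087 -79.4
```

```text
time_s: 18.05
tool_pos: [0.498, -0.3494, 0.0847]
tool_rot: [-179.6, -0.3, -79.4]
force: [-2.6, 1.2, 3.0]
grip_width: 0.0238
now 18.05 [ 0.498  -0.3494  0.0847] [-179.6   -0.3  -79.4] F [-2.6  1.2  3. ] w 0.0238 j7 -27.0
shift cm before turn [-0.24  0.26 -0.24]  turn [-0.007 -0.005  0.001]  shift after turn [-0.24  0.26 -0.23]
```

Touching. Release, lift and take a top view.

```bash
python3 -m creep '[[0,0,0,0,0,0,0.38],[0,0,0,0,0,0,0.38],[0,0,0,0,0,0,0.38],[0,0,-1,0,0,0,0.38],[0,0,-3,0,0,0,0.38],[0,0,-4,0,0,0,0.38],[0,0,-4,0,0,0,0.38],[0,0,-4,0,0,0,0.8],[-3,-3,0,0,0,0,0.8],[-3,-3,0,0,0,0,0.8],[-3,-3,0,0,0,0,0.8],[-3,-3,0,0,0,0,0.8],[-3,-3,0,0,0,0,0.8],[0,0,0,0,0,0,0.8]]'; python3 - <<'E'
from h import *
c=cam("top"); f=c['frame'][130:320,70:500]; cv2.imwrite('pics/t2.png',cv2.resize(f,None,fx=1.8,fy=1.8,interpolation=cv2.INTER_CUBIC))
c=cam("scene"); cv2.imwrite('pics/s2.png',cv2.resize(c['frame'][110:270,150:370],None,fx=3,fy=3,interpolation=cv2.INTER_CUBIC))
E
```

```text
time_s: 19.45
tool_pos: [0.6209, -0.1719, 0.26]
tool_rot: [-179.1, -0.5, -79.9]
force: [0.8, 1.1, -0.8]
grip_width: 0.0689
```

View pics/t2.png

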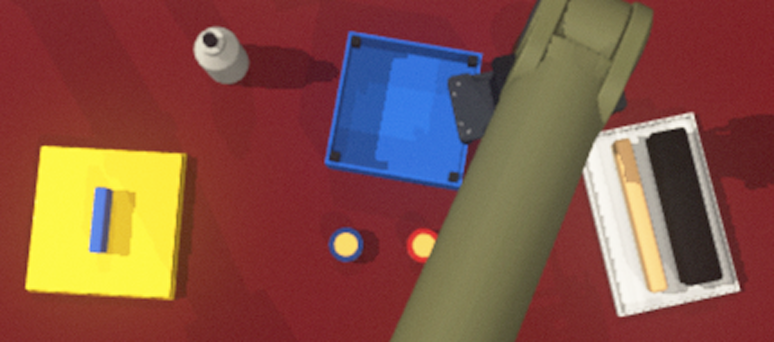

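View pics/s2.png

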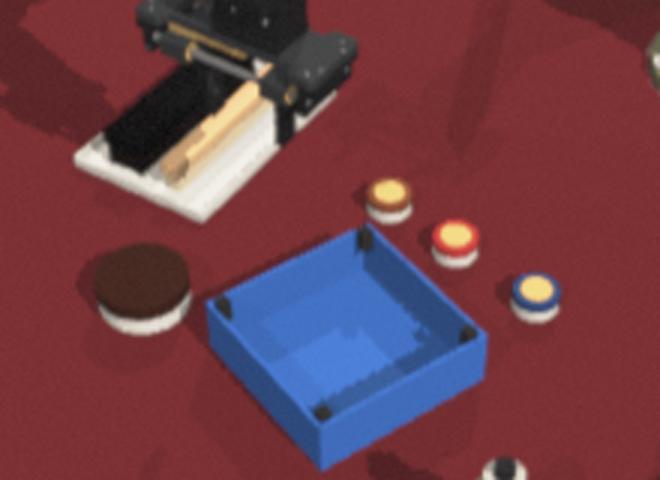

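Both brushes lie flat and parallel inside the tray (crop columns 615–720, rows 128–290). The tub is empty with its four plugs in place. There are three tins, all right way up (white bases down): navy, red and brown. Brown next.

```bash
python3 -m creep '[[0,0,0,0,0,-0.14,0.8],[0,0,0,0,0,-0.14,0.8],[0,0,0,0,0,-0.14,0.8],[0,0,0,0,0,-0.14,0.8],[0,0,0,0,0,-0.14,0.8],[0,0,0,0,0,-0.14,0.8],[0,0,0,0,0,-0.14,0.8],[0,0,0,0,0,-0.14,0.8],[0,0,0,0,0,-0.1,0.8],[-4,0,1,0,0,0,0.8],[-4,0,1,0,0,0,0.8],[-4,0,1,0,0,0,0.8],[-3,0,1,0,0,0,0.8],[0,0,0,0,0,0,0.8]]'; python3 go.py .4627 -.1445 .074 -11.4; python3 - <<'E'
from m import *
c=cam("top"); cv2.imwrite('pics/t3.png',c['frame']); P,H,S,V=masks(c)
m=(H>100)&(H<125)&(S>120); m[:140]=0;m[245:]=0;m[:,:235]=0;m[:,355:]=0; rect(c,m,.06,'tub')
c=cam("wrist"); cv2.imwrite('pics/w3.png',np.vstack([c['frame'],cam("top")['frame']])[:,:].copy())
E
```

```text
time_s: 20.95
tool_pos: [0.4484, -0.1855, 0.2192]
tool_rot: [178.8, -0.9, -10.0]
force: [-0.1, -0.4, 0.9]
grip_width: 0.0696
now 20.95 [ 0.4484 -0.1855  0.2192] [178.8  -0.9 -10. ] F [-0.1 -0.4  0.9] w 0.0696 j7 8.0
shift cm before turn [ 0.46 -4.59 14.44]  turn [ 0.02  -0.016  0.024]  shift after turn [ 0.59 -4.3  14.52]
tub c 649.9 -27.1 size 188.7 193.1 ang 78.7 zmed
```

View pics/w3.png

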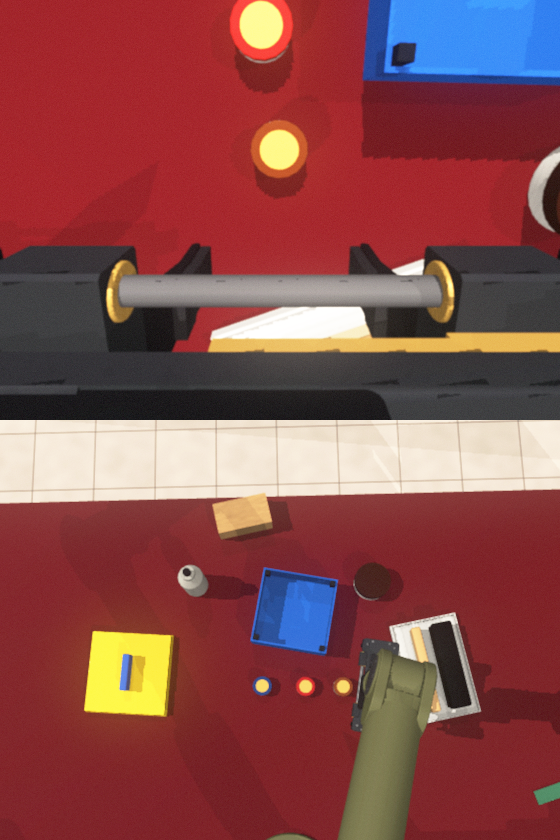

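Wrist view: brown tin's top at (279,150), red at (262,24). In the top view the tub is clear and empty. I'll refine the tins and get the tub centre from the plugs.

```bash
python3 - <<'E'
from m import *
c=cam("wrist"); P,H,S,V=masks(c)
for n,(u0,v0) in dict(brown=(279,150),red=(262,24)).items():
    m=((H>15)&(H<35)&(V>200)&(S>70)).astype(np.uint8); k,l,st,ce=cv2.connectedComponentsWithStats(m)
    i=np.argmin(np.hypot(*(ce-[u0,v0]).T)+1e4*(st[:,4]<300)); print(n,ce[i].round(1),onz(c,ce[i],.022).round(4))
c=cam("top"); P,H,S,V=masks(c)
g=cv2.resize(c['frame'],None,fx=4,fy=4,interpolation=cv2.INTER_CUBIC).max(2)
pts=[]
for u0,v0 in [(267,155),(333,161),(257,217),(323,226)]:
    s=g[(v0-7)*4:(v0+8)*4,(u0-7)*4:(u0+8)*4]; m=(s<90).astype(np.uint8); k,l,st,ce=cv2.connectedComponentsWithStats(m); i=1+np.argmax(st[1:,4]); 
    uv=ce[i]/4+[u0-7,v0-7]-.375; pts.append(onz(c,uv,.066)[0]); print(uv.round(1),st[i,4]/16,pts[-1].round(4))
pts=np.array(pts); print(pts.mean(0)); d=pts[0]-pts[1]; e=pts[2]-pts[0]; print(np.degrees(np.arctan2(d[1],d[0])),np.degrees(np.arctan2(e[1],e[0])),np.linalg.norm(d),np.linalg.norm(e))
E
```

```text
brown [274.  149.8] [[ 0.461  -0.1448  0.022 ]]
red [255.8  25.6] [[ 0.4639 -0.0507  0.022 ]]
[267.6 153. ] 33.25 [0.7455 0.0366 0.066 ]
[331.8 163.6] 28.6875 [ 0.7145 -0.1223  0.066 ]
[255.7 216.3] 27.625 [0.5873 0.0688 0.066 ]
[328.8 227.1] 47.1875 [ 0.5563 -0.109   0.066 ]
[ 0.6508914  -0.03149605  0.066     ]
78.9389398437666 168.50467192270804 0.16193411911868044 0.16150077558510875
```

```bash
python3 go.py .461 -.1448 .13 -11.3; python3 -m creep '[[0.5,-2.2,1,0.02,-0.016,0.024,0.8],[0,-2,2,0,0,0,0.8],[0,0,2.5,0,0,0,0.8],[0,0,2.5,0,0,0,0.8],[0,0,1.5,0,0,0,0.8],[0,0,0,0,0,0,0.8],[0,0,0,0,0,0,0.8]]' 15;python3 go.py .461 -.1448 .074 -11.3
```

```text
now 21.2 [ 0.4551 -0.1852  0.222 ] [178.6  -1.3  -9.8] F [ 0.9 -0.4  0.4] w 0.0697 j7 8.0
shift cm before turn [-0.31 -4.3   9.1 ]  turn [ 0.024 -0.023  0.026]  shift after turn [-0.21 -4.08  9.2 ]
time_s: 21.9
tool_pos: [0.479, -0.1469, 0.1268]
tool_rot: [179.4, -0.9, -11.2]
force: [0.3, 0.1, 0.3]
grip_width: 0.0697
now 21.9 [ 0.479  -0.1469  0.1268] [179.4  -0.9 -11.2] F [0.3 0.1 0.3] w 0.0697 j7 8.0
shift cm before turn [-1.89  0.09  5.25]  turn [ 0.01  -0.015  0.002]  shift after turn [-1.81  0.14  5.28]
```

```bash
python3 -m creep '[[-1.6,0.1,0,0.01,-0.015,0,0.8],[-0.3,0,1,0,0,0,0.8],[-0.3,0,1,0,0,0,0.8],[-0.2,0,1,0,0,0,0.8],[0,0,0,0,0,0,0.8]]' 15;python3 go.py .461 -.1448 .074 -11.3
```

```text
time_s: 22.4
tool_pos: [0.4551, -0.1436, 0.0969]
tool_rot: [-179.9, -0.2, -11.2]
force: [0.0, 0.3, -0.7]
grip_width: 0.0696
now 22.4 [ 0.4551 -0.1436  0.0969] [-179.9   -0.2  -11.2] F [ 0.   0.3 -0.7] w 0.0696 j7 10.0
shift cm before turn [0.59 0.01 2.29]  turn [-0.001 -0.004  0.001]  shift after turn [0.6  0.   2.29]
```

```bash
python3 -m creep '[[0.4,0,1,0,0,0,0.8],[0,0,1,0,0,0,0.8],[0,0,0.4,0,0,0,0.8],[0,0,0,0,0,0,0.8]]' 15;python3 go.py .461 -.1448 .074 -11.3
```

```text
time_s: 22.8
tool_pos: [0.4598, -0.1444, 0.0704]
tool_rot: [-179.9, -0.2, -11.2]
force: [0.9, 0.5, -0.3]
grip_width: 0.0696
now 22.8 [ 0.4598 -0.1444  0.0704] [-179.9   -0.2  -11.2] F [ 0.9  0.5 -0.3] w 0.0696 j7 12.0
shift cm before turn [ 0.13  0.01 -0.36]  turn [-0.001 -0.004  0.002]  shift after turn [ 0.12  0.01 -0.36]
```

```bash
python3 -m creep '[[0,0,-0.4,0,0,0,0.8],[0,0,0,0,0,0,0.4],[0,0,0,0,0,0,0.4],[0,0,0,0,0,0,0.4],[0,0,0,0,0,0,0.4],[0,0,0,0,0,0,0.4]]' 15;python3 go.py .64 -.081 .2 -11.3
```

```text
time_s: 23.4
tool_pos: [0.4606, -0.1446, 0.0756]
tool_rot: [-179.9, -0.3, -11.2]
force: [0.3, 0.7, -0.6]
grip_width: 0.0477
now 23.4 [ 0.4606 -0.1446  0.0756] [-179.9   -0.3  -11.2] F [ 0.3  0.7 -0.6] w 0.0477 j7 12.0
shift cm before turn [ 16.43  -9.74 -12.34]  turn [-0.001 -0.006  0.002]  shift after turn [ 16.35  -9.75 -12.44]
```

```bash
python3 -m creep '[[0,0,-2,0,0,0,0.4],[0,0,-3,0,0,0,0.4],[0,0,-3,0,0,0,0.4],[0,0,-3,0,0,0,0.4],[3,-1.9,0,0,0,0,0.4],[3.6,-2.2,0,0,0,0,0.4],[3.6,-2.2,0,0,0,0,0.4],[3.6,-2.2,0,0,0,0,0.4],[2.4,-1.6,0,0,0,0,0.4],[0,0,0,0,0,0,0.4],[0,0,0,0,0,0,0.4]]' ;python3 go.py .64 -.081 .15 -11.3
```

```text
time_s: 24.5
tool_pos: [0.6432, -0.074, 0.19]
tool_rot: [-179.7, -0.3, -11.3]
force: [0.8, -0.7, -1.1]
grip_width: 0.0476
now 24.5 [ 0.6432 -0.074   0.19  ] [-179.7   -0.3  -11.3] F [ 0.8 -0.7 -1.1] w 0.0476 j7 4.0
shift cm before turn [-0.19  0.77  4.  ]  turn [-0.006 -0.005  0.001]  shift after turn [-0.18  0.75  4.  ]
```

```bash
python3 -m creep '[[-0.2,0.7,1.5,0,0,0,0.4],[0,0,2,0,0,0,0.4],[0,0,2,0,0,0,0.4],[0,0,2,0,0,0,0.4],[0,0,1.5,0,0,0,0.4],[0,0,0,0,0,0,0.4]]' ;python3 go.py .64 -.081 .0796 -11.3
```

```text
time_s: 25.1
tool_pos: [0.6315, -0.0875, 0.0934]
tool_rot: [-179.8, 0.0, -11.7]
force: [-1.5, -0.1, -1.0]
grip_width: 0.0473
now 25.1 [ 0.6315 -0.0875  0.0934] [-179.8    0.   -11.7] F [-1.5 -0.1 -1. ] w 0.0473 j7 7.0
shift cm before turn [ 0.7  -0.8   1.38]  turn [-0.004  0.001 -0.008]  shift after turn [ 0.7  -0.8   1.38]
```

```bash
python3 -m creep '[[0.7,-0.8,0,0,0,0,0.4],[0,0,0.6,0,0,0,0.4],[0,0,0.5,0,0,0,0.4],[0,0,0.2,0,0,0,0.4],[0,0,0,0,0,0,0.4]]' ;python3 go.py .64 -.081 .0796 -11.3
```

```text
time_s: 25.6
tool_pos: [0.6417, -0.0814, 0.0818]
tool_rot: [-179.7, -0.2, -11.8]
force: [-0.2, 0.7, -1.5]
grip_width: 0.0475
now 25.6 [ 0.6417 -0.0814  0.0818] [-179.7   -0.2  -11.8] F [-0.2  0.7 -1.5] w 0.0475 j7 7.0
shift cm before turn [-0.17 -0.01  0.22]  turn [-0.005 -0.003 -0.009]  shift after turn [-0.17 -0.01  0.22]
```

```bash
python3 -m creep '[[0,0,0.2,0,0,0,0.4],[0,0,0.1,0,0,0,0.4],[0,0,0,0,0,0,0.4]]' ;python3 go.py .64 -.081 .0796 -11.3
```

```text
time_s: 25.9
tool_pos: [0.6421, -0.0814, 0.0797]
tool_rot: [-179.7, -0.2, -11.8]
force: [-0.2, -0.2, -0.5]
grip_width: 0.0476
now 25.9 [ 0.6421 -0.0814  0.0797] [-179.7   -0.2  -11.8] F [-0.2 -0.2 -0.5] w 0.0476 j7 7.0
shift cm before turn [-0.21 -0.    0.01]  turn [-0.005 -0.004 -0.008]  shift after turn [-0.21 -0.    0.01]
```

```bash
python3 -m creep '[[0,0,0,0,0,0,0.65],[0,0,0,0,0,0,0.65],[0,0,0,0,0,0,0.65],[0,0,-1,0,0,0,0.7],[0,0,-3,0,0,0,0.8],[0,0,-3,0,0,0,0.8],[0,0,-3,0,0,0,0.8],[-4,0.1,0,0,0,0,0.8],[-4,0.1,0,0,0,0,0.8],[-4,0.1,0,0,0,0,0.8],[-4,0.1,0,0,0,0,0.8],[-1,0,0,0,0,0,0.8],[0,0,0,0,0,0,0.8],[0,0,0,0,0,0,0.8]]' ; python3 go.py .4639 -.0507 .1 -11.3; python3 - <<'E'
from m import *
c=cam("wrist"); P,H,S,V=masks(c); cv2.imwrite('pics/w4.png',c['frame'])
m=((H>15)&(H<35)&(V>200)&(S>70)).astype(np.uint8); k,l,st,ce=cv2.connectedComponentsWithStats(m)
for i in range(1,k):
    if st[i,4]>200: print(ce[i].round(1),st[i,4],onz(c,ce[i],.022).round(4))
c=cam("top"); P,H,S,V=masks(c)
m=((H>15)&(H<35)&(V>180)&(S>100)).astype(np.uint8); k,l,st,ce=cv2.connectedComponentsWithStats(m)
for i in range(1,k):
    if 40<st[i,4]<2000: print('top',ce[i].round(1),st[i,4],onz(c,ce[i],.022).round(4))
E
```

```text
time_s: 27.3
tool_pos: [0.4716, -0.0519, 0.1895]
tool_rot: [-179.4, -0.9, -11.9]
force: [-0.4, -0.2, 0.8]
grip_width: 0.0696
now 27.3 [ 0.4716 -0.0519  0.1895] [-179.4   -0.9  -11.9] F [-0.4 -0.2  0.8] w 0.0696 j7 -8.0
shift cm before turn [-0.92  0.12  8.93]  turn [-0.01  -0.015 -0.01 ]  shift after turn [-0.78  0.03  8.95]
[238.8  69.1] 1767 [[0.4678 0.0575 0.022 ]]
[501.1 207.3] 1358 [[ 0.6451 -0.0828  0.022 ]]
[266.5 215.9] 1316 [[ 0.4638 -0.0511  0.022 ]]
[112.1 289.4] 269 [[ 0.3266 -0.0854  0.022 ]]
[399.5 343.4] 5022 [[ 0.5519 -0.1872  0.022 ]]
top [241.7  92.9] 1554 [[0.9211 0.1031 0.022 ]]
top [315.2 194.9] 133 [[ 0.6442 -0.0809  0.022 ]]
top [424.7 247. ] 781 [[ 0.5049 -0.351   0.022 ]]
top [261.7 265.4] 125 [[0.4691 0.0583 0.022 ]]
```

```bash
python3 -m creep '[[-0.8,0.1,0.5,-0.01,-0.015,-0.01,0.8],[-0.1,0,2,0,0,0,0.8],[-0.2,0,2.5,0,0,0,0.8],[-0.2,0,2,0,0,0,0.8],[0,0,1,0,0,0,0.8],[0,0,0,0,0,0,0.8],[0,0,0,0,0,0,0.8]]' 15;python3 go.py .4638 -.0511 .0745 -11.3
```

```text
time_s: 28.1
tool_pos: [0.4614, -0.0526, 0.1056]
tool_rot: [179.4, 0.2, -11.3]
force: [0.4, 0.4, 1.2]
grip_width: 0.0696
now 28.1 [ 0.4614 -0.0526  0.1056] [179.4   0.2 -11.3] F [0.4 0.4 1.2] w 0.0696 j7 -4.0
shift cm before turn [ 0.22 -0.23  3.11]  turn [ 0.01   0.003 -0.   ]  shift after turn [ 0.21 -0.2   3.11]
```

```bash
python3 -m creep '[[0.2,-0.2,0.8,0.01,0,0,0.8],[0,0,1,0,0,0,0.8],[0,0,0.7,0,0,0,0.8],[0,0,0.2,0,0,0,0.8],[0,0,0,0,0,0,0.8]]' 15;python3 go.py .4638 -.0511 .0745 -11.3
```

```text
time_s: 28.6
tool_pos: [0.4659, -0.0509, 0.0782]
tool_rot: [-179.9, -0.0, -11.3]
force: [-0.5, -0.7, 0.2]
grip_width: 0.0698
now 28.6 [ 0.4659 -0.0509  0.0782] [-179.9   -0.   -11.3] F [-0.5 -0.7  0.2] w 0.0698 j7 -1.0
shift cm before turn [-0.2   0.06  0.37]  turn [-0.002 -0.001  0.   ]  shift after turn [-0.2   0.06  0.37]
```

```bash
python3 -m creep '[[-0.2,0,0.3,0,0,0,0.8],[0,0,0,0,0,0,0.4],[0,0,0,0,0,0,0.4],[0,0,0,0,0,0,0.4],[0,0,0,0,0,0,0.4],[0,0,0,0,0,0,0.4]]' 15;python3 go.py .651 -.027 .0796 -11.3
```

```text
time_s: 29.2
tool_pos: [0.4641, -0.0504, 0.0757]
tool_rot: [-179.8, -0.1, -11.3]
force: [0.8, -0.0, -0.9]
grip_width: 0.0472
now 29.2 [ 0.4641 -0.0504  0.0757] [-1.798e+02 -1.000e-01 -1.130e+01] F [ 0.8 -0.  -0.9] w 0.0472 j7 -1.0
shift cm before turn [17.87 -5.96 -0.34]  turn [-0.003 -0.002  0.   ]  shift after turn [17.87 -5.96 -0.39]
```

```bash
python3 -m creep '[[0,0,-2,0,0,0,0.4],[0,0,-3,0,0,0,0.4],[0,0,-3,0,0,0,0.4],[0,0,-3,0,0,0,0.4],[3,-1,0,0,0,0,0.4],[4,-1.4,0,0,0,0,0.4],[4,-1.4,0,0,0,0,0.4],[4,-1.4,0,0,0,0,0.4],[2.8,-0.8,0,0,0,0,0.4],[0,0,0,0,0,0,0.4],[0,0,0,0,0,0,0.4]]' ;python3 go.py .651 -.026 .15 -11.3
```

```text
time_s: 30.3
tool_pos: [0.6553, -0.0243, 0.19]
tool_rot: [-179.5, -0.1, -11.1]
force: [-0.7, 0.5, -1.3]
grip_width: 0.0472
now 30.3 [ 0.6553 -0.0243  0.19  ] [-1.795e+02 -1.000e-01 -1.110e+01] F [-0.7  0.5 -1.3] w 0.0472 j7 0.0
shift cm before turn [-0.4   0.28  3.99]  turn [-0.008 -0.001  0.003]  shift after turn [-0.39  0.25  4.  ]
```

```bash
python3 -m creep '[[0,-0.3,1.5,-0.008,0,0,0.4],[0,0,2,0,0,0,0.4],[0,0,2,0,0,0,0.4],[0,0,2,0,0,0,0.4],[0,0,1.3,0,0,0,0.4],[0,0,0,0,0,0,0.4]]' ;python3 go.py .651 -.026 .0796 -11.3
```

```text
time_s: 30.9
tool_pos: [0.6488, -0.0205, 0.0957]
tool_rot: [-179.9, 0.2, -11.2]
force: [-0.6, -0.6, -1.1]
grip_width: 0.0476
now 30.9 [ 0.6488 -0.0205  0.0957] [-179.9    0.2  -11.2] F [-0.6 -0.6 -1.1] w 0.0476 j7 2.0
shift cm before turn [0.33 0.5  1.61]  turn [-0.001  0.004  0.001]  shift after turn [0.32 0.5  1.61]
```

```bash
python3 -m creep '[[0.3,0.5,0.4,0,0,0,0.4],[0,0,0.7,0,0,0,0.4],[0,0,0.3,0,0,0,0.4],[0,0,0.2,0,0,0,0.4],[0,0,0,0,0,0,0.4]]' ;python3 go.py .651 -.026 .0796 -11.3
```

```text
time_s: 31.4
tool_pos: [0.6516, -0.0268, 0.0809]
tool_rot: [-179.9, 0.0, -11.3]
force: [-0.2, -0.5, -0.5]
grip_width: 0.0474
now 31.4 [ 0.6516 -0.0268  0.0809] [-179.9    0.   -11.3] F [-0.2 -0.5 -0.5] w 0.0474 j7 3.0
shift cm before turn [-0.08 -0.07  0.13]  turn [-0.002  0.001  0.   ]  shift after turn [-0.08 -0.07  0.13]
```

```bash
python3 -m creep '[[0,0,0.15,0,0,0,0.4],[0,0,0.05,0,0,0,0.4],[0,0,0,0,0,0,0.65],[0,0,0,0,0,0,0.65],[0,0,0,0,0,0,0.65],[0,0,-1,0,0,0,0.7],[0,0,-3,0,0,0,0.8],[0,0,-3,0,0,0,0.8],[0,0,-3,0,0,0,0.8],[-4,-0.9,0,0,0,0,0.8],[-4,-0.9,0,0,0,0,0.8],[-4,-0.9,0,0,0,0,0.8],[-4,-0.9,0,0,0,0,0.8],[-2,-0.8,0,0,0,0,0.8],[0,0,0,0,0,0,0.8],[0,0,0,0,0,0,0.8]]' ; python3 go.py .468 .0577 .1 -11.3; python3 - <<'E'
from m import *
c=cam("wrist"); P,H,S,V=masks(c); cv2.imwrite('pics/w5.png',c['frame'])
m=((H>15)&(H<35)&(V>200)&(S>70)).astype(np.uint8); k,l,st,ce=cv2.connectedComponentsWithStats(m)
for i in range(1,k):
    if st[i,4]>200: print(ce[i].round(1),st[i,4],onz(c,ce[i],.022).round(4))
E
```

```text
time_s: 33.0
tool_pos: [0.4819, 0.052, 0.1909]
tool_rot: [-179.6, -0.7, -11.4]
force: [0.2, -0.2, -0.1]
grip_width: 0.0695
now 33.0 [0.4819 0.052  0.1909] [-179.6   -0.7  -11.4] F [ 0.2 -0.2 -0.1] w 0.0695 j7 -19.0
shift cm before turn [-1.58 -0.22  9.07]  turn [-0.007 -0.011 -0.002]  shift after turn [-1.48 -0.29  9.09]
[258.2 211.2] 1297 [[0.4678 0.0572 0.022 ]]
[112.4 289.5] 288 [[0.3354 0.0161 0.022 ]]
[447.8 287.3] 281 [[ 0.6088 -0.0386  0.022 ]]
[398.7 343.6] 5240 [[ 0.5623 -0.0839  0.022 ]]
```

```bash
python3 -m creep '[[-1.4,-0.2,0.5,-0.007,-0.01,0,0.8],[-0.1,0,2,0,0,0,0.8],[-0.2,0,2.5,0,0,0,0.8],[-0.2,0,2,0,0,0,0.8],[0,0,1,0,0,0,0.8],[0,0,0,0,0,0,0.8],[0,0,0,0,0,0,0.8]]' 15;python3 go.py .4678 .0573 .0745 -11.3
```

```text
time_s: 33.75
tool_pos: [0.466, 0.0541, 0.108]
tool_rot: [179.7, -0.1, -12.0]
force: [-0.2, -0.6, 0.2]
grip_width: 0.0695
now 33.75 [0.466  0.0541 0.108 ] [ 1.797e+02 -1.000e-01 -1.200e+01] F [-0.2 -0.6  0.2] w 0.0695 j7 -17.0
shift cm before turn [ 0.11 -0.36  3.35]  turn [ 0.005 -0.001 -0.012]  shift after turn [ 0.11 -0.34  3.35]
```

```bash
python3 -m creep '[[0.1,-0.3,0.9,0,0,-0.01,0.8],[0,0,1,0,0,0,0.8],[0,0,0.8,0,0,0,0.8],[0,0,0.3,0,0,0,0.8],[0,0,0,0,0,0,0.8]]' 15;python3 go.py .4678 .0573 .0745 -11.3
```

```text
time_s: 34.25
tool_pos: [0.4697, 0.0574, 0.0774]
tool_rot: [179.8, -0.3, -11.3]
force: [0.2, 0.3, -0.2]
grip_width: 0.0696
now 34.25 [0.4697 0.0574 0.0774] [179.8  -0.3 -11.3] F [ 0.2  0.3 -0.2] w 0.0696 j7 -15.0
shift cm before turn [-0.19  0.05  0.29]  turn [ 0.004 -0.005 -0.001]  shift after turn [-0.18  0.05  0.29]
```

```bash
python3 -m creep '[[-0.2,0,0.2,0,0,0,0.8],[0,0,0,0,0,0,0.4],[0,0,0,0,0,0,0.4],[0,0,0,0,0,0,0.4],[0,0,0,0,0,0,0.4],[0,0,0,0,0,0,0.4],[0,0,-2,0,0,0,0.4],[0,0,-3,0,0,0,0.4],[0,0,-3,0,0,0,0.4],[0,0,-3,0,0,0,0.4],[0,0,0,0,0,0,0.4]]' 15;python3 go.py .6625 .03 .17 -11.3
```

```text
time_s: 35.35
tool_pos: [0.4662, 0.0577, 0.1886]
tool_rot: [179.7, -0.1, -11.4]
force: [-0.0, 0.4, -0.1]
grip_width: 0.0477
now 35.35 [0.4662 0.0577 0.1886] [ 1.797e+02 -1.000e-01 -1.140e+01] F [-0.   0.4 -0.1] w 0.0477 j7 -22.0
shift cm before turn [19.79 -1.17  1.9 ]  turn [ 0.005 -0.003 -0.002]  shift after turn [19.79 -1.13  1.86]
```

```bash
python3 -m creep '[[3,-0.2,0,0,0,0,0.4],[4,-0.3,0,0,0,0,0.4],[4,-0.3,0,0,0,0,0.4],[4,-0.3,0,0,0,0,0.4],[3.4,0,0,0,0,0,0.4],[0.4,0,0,0,0,0,0.4],[0,0,0,0,0,0,0.4]]' ;python3 go.py .6625 .03 .17 -11.3
```

```text
time_s: 36.05
tool_pos: [0.6558, 0.0326, 0.1809]
tool_rot: [179.7, 0.3, -11.1]
force: [-0.4, 0.5, -0.2]
grip_width: 0.0474
now 36.05 [0.6558 0.0326 0.1809] [179.7   0.3 -11.1] F [-0.4  0.5 -0.2] w 0.0474 j7 -4.0
shift cm before turn [0.72 0.12 1.09]  turn [0.005 0.006 0.004]  shift after turn [0.71 0.12 1.09]
```

```bash
python3 -m creep '[[0.8,0,1.5,0,0,0,0.4],[0.1,0,2,0,0,0,0.4],[0.1,0,2,0,0,0,0.4],[0,0,1.8,0,0,0,0.4],[0,0,0.8,0,0,0,0.4],[0,0,0,0,0,0,0.4]]' ;python3 go.py .6625 .03 .0797 -11.3
```

```text
time_s: 36.65
tool_pos: [0.6576, 0.0325, 0.0953]
tool_rot: [179.8, 0.8, -11.0]
force: [-0.9, 0.7, -0.6]
grip_width: 0.0477
now 36.65 [0.6576 0.0325 0.0953] [179.8   0.8 -11. ] F [-0.9  0.7 -0.6] w 0.0477 j7 -2.0
shift cm before turn [0.54 0.14 1.56]  turn [0.003 0.014 0.005]  shift after turn [0.52 0.15 1.56]
```

```bash
python3 -m creep '[[0.5,0.1,0.4,0,0.014,0.005,0.4],[0,0,0.6,0,0,0,0.4],[0,0,0.4,0,0,0,0.4],[0,0,0.2,0,0,0,0.4],[0,0,0,0,0,0,0.4]]' ;python3 go.py .6625 .03 .0797 -11.3
```

```text
time_s: 37.15
tool_pos: [0.6634, 0.0309, 0.0811]
tool_rot: [180.0, -0.3, -11.3]
force: [0.1, 0.2, -0.7]
grip_width: 0.0475
now 37.15 [0.6634 0.0309 0.0811] [180.   -0.3 -11.3] F [ 0.1  0.2 -0.7] w 0.0475 j7 -2.0
shift cm before turn [-0.07  0.11  0.14]  turn [ 0.001 -0.005 -0.   ]  shift after turn [-0.07  0.11  0.14]
```

```bash
python3 -m creep '[[0,0,0.15,0,0,0,0.4],[0,0,0.05,0,0,0,0.4],[0,0,0,0,0,0,0.65],[0,0,0,0,0,0,0.65],[0,0,0,0,0,0,0.65],[0,0,-1,0,0,0,0.7],[0,0,-4,0,0,0,0.8],[0,0,-4,0,0,0,0.8],[0,0,-4,0,0,0,0.8],[0,0,-4,0,0,0,0.8],[-2.6,-3.8,0,0,0,0,0.8],[-2.6,-3.8,0,0,0,0,0.8],[-2.6,-3.8,0,0,0,0,0.8],[-2.6,-3.8,0,0,0,0,0.8],[-2.6,-3.8,0,0,0,0,0.8],[-2.6,-3.8,0,0,0,0,0.8],[-2.6,-3.8,0,0,0,0,0.8],[0,0,0,0,0,0,0.8]]'; python3 - <<'E'
from m import *
o=env.get_obs();print(o['tool_pos'])
c=cam("top");cv2.imwrite('pics/t4.png',c['frame']); P,H,S,V=masks(c)
u,v=np.meshgrid(np.arange(560),np.arange(420))
win=lambda a,b,d,e:(u>a)&(u<b)&(v>d)&(v<e)
rect(c,win(60,200,190,320)&(H>20)&(H<35)&(S>120)&(V>90),.018,'lid')
rect(c,win(90,160,220,290)&(H>100)&(H<125)&(S>100),.048,'bar')
m=(((H>15)&(H<35)&(V>170)&(S>90))&win(240,350,140,300)).astype(np.uint8); k,l,st,ce=cv2.connectedComponentsWithStats(m)
for i in range(1,k):
    if st[i,4]>40: print('top',ce[i].round(1),st[i,4],onz(c,ce[i],.026).round(4))
E
```

```text
time_s: 38.95
tool_pos: [0.5361, 0.3347, 0.2663]
tool_rot: [-179.6, -1.0, -12.0]
force: [-0.7, 1.2, -1.0]
grip_width: 0.0692
[0.53605136 0.33466098 0.26632792]
lid c 506.9 357.5 size 136.6 202.7 ang 85.4 zmed
bar c 533.8 389.8 size 7.3 35.6 ang 77.0 zmed
top [271.2 187.7] 108 [[0.6651 0.0304 0.026 ]]
top [293.6 191.6] 116 [[ 0.6536 -0.0261  0.026 ]]
top [315.1 194.9] 130 [[ 0.6437 -0.0806  0.026 ]]
```

View pics/t4.png

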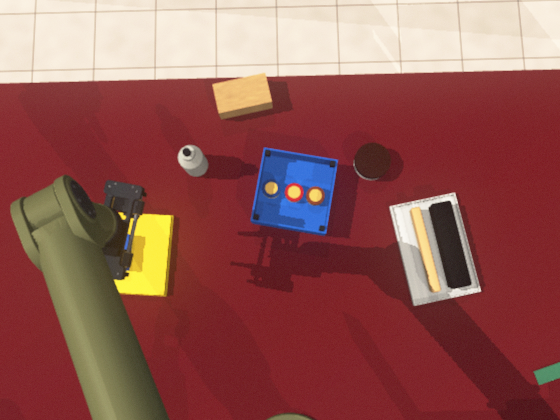

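Top view: tins sit in the tub at (271,188), (294,192) and (315,195), gold labels up; brushes are still in the tray. Now to the lid.

```bash
python3 -m creep '[[-2,-2.6,0,0,0,0,0.8],[-1.9,-2.6,0,0,0,0,0.8],[0,0,0,0,0,-0.14,0.8],[0,0,0,0,0,-0.14,0.8],[0,0,0,0,0,-0.14,0.8],[0,0,0,0,0,-0.14,0.8],[0,0,0,0,0,-0.14,0.8],[0,0,0,0,0,-0.14,0.8],[0,0,0,0,0,-0.14,0.8],[0,0,0,0,0,-0.14,0.8],[0,0,0,0,0,-0.14,0.8],[0,0,0,0,0,-0.14,0.8],[0,0,0,0,0,-0.14,0.8],[0,0,0,0,0,-0.14,0.8],[0,0,0,0,0,0,0.8],[0,0,0,0,0,0,0.8]]'; python3 go.py .5085 .394 .2 86; python3 - <<'E'
from m import *
c=cam("wrist");cv2.imwrite('pics/w6.png',c['frame'])
E
```

```text
time_s: 40.6
tool_pos: [0.5274, 0.3648, 0.2773]
tool_rot: [177.9, 0.2, 85.7]
force: [0.5, -0.5, -0.1]
grip_width: 0.0696
now 40.6 [0.5274 0.3648 0.2773] [177.9   0.2  85.7] F [ 0.5 -0.5 -0.1] w 0.0696 j7 51.0
shift cm before turn [ 2.79 -2.39  7.64]  turn [ 0.037  0.003 -0.005]  shift after turn [ 2.78 -2.09  7.73]
```

View pics/w6.png

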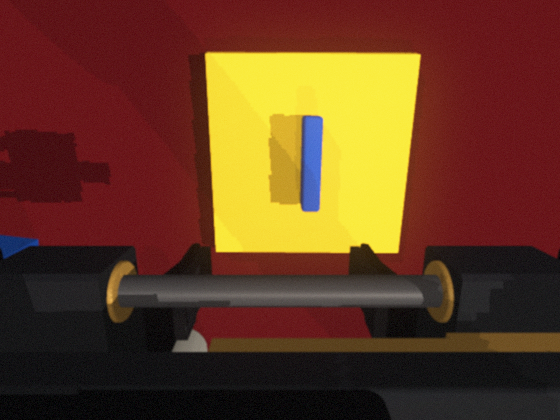

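Wrist view: whole lid in sight (205–420, 52–253), bar at (312,163). Measuring both.

```bash
cat > lid.py <<'E'
from m import *
def lid(zl,zb):
    c=cam("wrist"); P,H,S,V=masks(c); z=P[...,2]
    u,v=np.meshgrid(np.arange(560),np.arange(420)); w=(v<256)
    rect(c,(H>20)&(H<35)&(S>120)&(V>90)&w,zl,'lid')
    m=(H>100)&(H<125)&(S>100)&w&(abs(u-312)<60); m&=(abs(z-zb)<.008); rect(c,m,zb,'bar')
    for q in [(230,80),(390,80),(390,235),(230,235),(312,163)]: print(q,P[q[1],q[0]].round(4))
if __name__=="__main__": lid(.018,.048)
E
python3 lid.py; python3 go.py .5085 .394 .2 86
```

```text
lid c 509.0 394.8 size 200.2 201.2 ang 85.3 zmed
bar c 508.2 394.3 size 16.6 87.4 ang 85.5 zmed
(230, 80) [0.427  0.324  0.0197]
(390, 80) [0.4383 0.4746 0.0187]
(390, 235) [0.5954 0.4775 0.0182]
(230, 235) [0.5822 0.3055 0.0191]
(312, 163) [0.5063 0.395  0.049 ]
now 40.7 [0.5273 0.3651 0.2772] [177.9   0.2  85.8] F [ 0.7  0.4 -0.2] w 0.0698 j7 51.0
shift cm before turn [ 2.77 -2.37  7.63]  turn [ 0.037  0.004 -0.004]  shift after turn [ 2.75 -2.08  7.72]
```

```bash
python3 -m creep '[[1.4,-1.1,1,0.037,0,0.006,0.6],[1.4,-1,2,0,0,0,0.6],[0,0,3,0,0,0,0.6],[0,0,3,0,0,0,0.6],[0,0,2,0,0,0,0.6],[0,0,0,0,0,0,0.6],[0,0,0,0,0,0,0.6]]';python3 go.py .5086 .3945 .095 85.4
```

```text
time_s: 41.4
tool_pos: [0.5024, 0.403, 0.1596]
tool_rot: [-179.3, 0.1, 85.1]
force: [0.3, -0.2, 0.2]
grip_width: 0.0523
now 41.4 [0.5024 0.403  0.1596] [-1.793e+02  1.000e-01  8.510e+01] F [ 0.3 -0.2  0.2] w 0.0523 j7 49.0
shift cm before turn [-0.79  0.77  6.45]  turn [-0.013  0.002 -0.006]  shift after turn [-0.8   0.68  6.46]
```

```bash
python3 -m creep '[[-0.7,0.7,1,-0.013,0,-0.006,0.6],[0,0,2,0,0,0,0.6],[0,0,2,0,0,0,0.6],[0,0,0.5,0,0,0,0.6],[0,0,0,0,0,0,0.6]]';python3 go.py .5086 .3945 .095 85.4
```

```text
time_s: 41.9
tool_pos: [0.5128, 0.3961, 0.1072]
tool_rot: [179.5, -0.3, 85.4]
force: [1.0, -0.1, 0.4]
grip_width: 0.0523
now 41.9 [0.5128 0.3961 0.1072] [179.5  -0.3  85.4] F [ 1.  -0.1  0.4] w 0.0523 j7 51.0
shift cm before turn [-0.2  -0.41  1.21]  turn [ 0.008 -0.005 -0.001]  shift after turn [-0.2  -0.4   1.22]
```

```bash
python3 -m creep '[[-0.2,-0.4,0.5,0.008,-0.005,0,0.6],[0,0,0.5,0,0,0,0.6],[0,0,0.2,0,0,0,0.6],[0,0,0,0,0,0,0.6]]';python3 go.py .5086 .3945 .095 85.4
```

```text
time_s: 42.3
tool_pos: [0.5101, 0.395, 0.0976]
tool_rot: [179.8, -0.2, 85.3]
force: [0.3, 0.4, -0.2]
grip_width: 0.0521
now 42.3 [0.5101 0.395  0.0976] [179.8  -0.2  85.3] F [ 0.3  0.4 -0.2] w 0.0521 j7 51.0
shift cm before turn [-0.07 -0.15  0.26]  turn [ 0.003 -0.003 -0.001]  shift after turn [-0.06 -0.15  0.26]
```

```bash
python3 -m creep '[[0,-0.1,0.25,0,0,0,0.6],[0,0,0,0,0,0,0.05],[0,0,0,0,0,0,0.05],[0,0,0,0,0,0,0.05],[0,0,0,0,0,0,0.05],[0,0,0,0,0,0,0.05],[0,0,0,0,0,0,0.05]]' 50;python3 go.py .5086 .3945 .095 85.4
```

```text
time_s: 43.0
tool_pos: [0.5094, 0.3956, 0.0959]
tool_rot: [179.8, -0.2, 85.3]
force: [-0.0, 0.3, -1.1]
grip_width: 0.0176
now 43.0 [0.5094 0.3956 0.0959] [179.8  -0.2  85.3] F [-0.   0.3 -1.1] w 0.0176 j7 51.0
shift cm before turn [-0.12 -0.07  0.09]  turn [ 0.004 -0.004 -0.001]  shift after turn [-0.12 -0.07  0.09]
```

```bash
python3 -m creep '[[0,0,-1,0,0,0,0.05],[0,0,-2,0,0,0,0.05],[0,0,-3,0,0,0,0.05],[0,0,-4,0,0,0,0.05],[0,0,-4,0,0,0,0.05],[0,0,-4,0,0,0,0.05],[0,0,-2,0,0,0,0.05],[0,0,0,0,0,0.08,0.05],[0,0,0,0,0,0.04,0.05],[0,0,0,0,0,0,0.05]]' 50;python3 go.py .649 -.027 .28 78.7
```

```text
time_s: 44.0
tool_pos: [0.5071, 0.3932, 0.3074]
tool_rot: [179.9, -0.1, 78.1]
force: [-0.3, 0.5, -1.7]
grip_width: 0.0176
now 44.0 [0.5071 0.3932 0.3074] [ 1.799e+02 -1.000e-01  7.810e+01] F [-0.3  0.5 -1.7] w 0.0176 j7 42.0
shift cm before turn [-38.21  22.51   2.68]  turn [ 0.002 -0.003 -0.01 ]  shift after turn [-38.42  22.15   2.74]
```

```bash
python3 -m creep '[[-2,1.2,0,0,0,0,0.05],[-3.4,2,0,0,0,0,0.05],[-3.4,2,0,0,0,0,0.05],[-3.4,2,0,0,0,0,0.05],[-3.4,2,0,0,0,0,0.05],[-3.4,2,0,0,0,0,0.05],[-3.4,2,0,0,0,0,0.05],[-3.4,2,0,0,0,0,0.05],[-3.4,2,0,0,0,0,0.05],[-3.4,2,0,0,0,0,0.05],[-3,1.6,0,0,0,0,0.05],[0,0,0,0,0,0,0.05],[0,0,0,0,0,0,0.05]]' 50;python3 go.py .649 -.027 .28 78.7; python3 - <<'E'
from m import *
c=cam("wrist");cv2.imwrite('pics/w7.png',c['frame'])
E
```

```text
time_s: 45.3
tool_pos: [0.641, -0.0107, 0.3035]
tool_rot: [-179.6, -0.0, 79.3]
force: [0.4, 1.2, -1.9]
grip_width: 0.018
now 45.3 [ 0.641  -0.0107  0.3035] [-179.6   -0.    79.3] F [ 0.4  1.2 -1.9] w 0.018 j7 85.0
shift cm before turn [-1.45  1.11  2.34]  turn [-0.006 -0.     0.01 ]  shift after turn [-1.44  1.11  2.35]
```

View pics/w7.png

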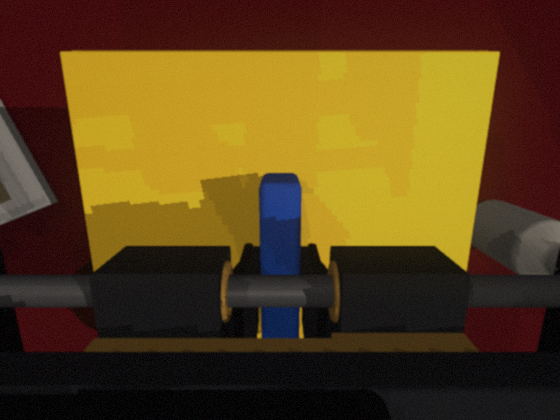

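The lid is held square and level, bar at (280,255). Before lowering I'll recheck the tub centre from the unobstructed top frame, and the lid's offset in the hand.

```bash
python3 - <<'E'
from m import *
c=cam("top"); f=cv2.imread('pics/t4.png'); hsv=cv2.cvtColor(f,cv2.COLOR_BGR2HSV); H,S,V=cv2.split(hsv)
# plug centres: fit min-intensity squares; use rim outer edges
m=((H>100)&(H<125)&(S>120)).astype(np.uint8); m[:140]=0;m[245:]=0;m[:,:235]=0;m[:,355:]=0
cs,_=cv2.findContours(m,cv2.RETR_EXTERNAL,cv2.CHAIN_APPROX_NONE); k=max(cs,key=cv2.contourArea)[:,0]
W=onz(c,k,.06)[:,:2]; e=np.array([np.cos(np.radians(-11.3)),np.sin(np.radians(-11.3))]); n=np.array([-e[1],e[0]])
o=np.array([.651,-.027]); q=(W-o)@np.c_[e,n]
for nm,a,b in (('+u',0,1),('-u',0,-1),('+v',1,1),('-v',1,-1)):
    s=q[abs(q[:,1-a])<.07]; s=s[b*s[:,a]>.07]; p=np.polyfit(s[:,1-a],s[:,a],1); print(nm,np.median(s[:,a]).round(4),'slope deg',np.degrees(np.arctan(p[0])).round(2))
# lid in tool
ob=env.get_obs(); w=optics.read_camera("wrist"); h=np.array(w['hand_eye']); hs=cv2.cvtColor(w['frame'],cv2.COLOR_BGR2HSV); y=(hs[...,0]>18)&(hs[...,0]<35)&(hs[...,1]>120)
w['R']=h[:3,:3].T; w['t']=-h[:3,:3].T@h[:3,3]
L=[(np.where(y[v])[0].min(),v) for v in range(70,235,20)];R=[(np.where(y[v])[0].max()+1,v) for v in range(70,235,20)];F=[(u,np.where(y[:,u])[0].min()) for u in range(90,480,40)]
for n_,p in(('L',L),('R',R),('F',F)): print(n_,onz(w,np.array(p),.0779)[:,:2].round(4)[::2].tolist())
E
```

```text
+u 0.0943 slope deg -0.09
-u -0.0966 slope deg 0.07
+v 0.0927 slope deg 0.21
-v -0.0933 slope deg 0.16
L [[-0.1007, -0.0924], [-0.1007, -0.0747], [-0.1002, -0.056], [-0.1002, -0.0362], [-0.1002, -0.0151]]
R [[0.1001, -0.0923], [0.1001, -0.0747], [0.1001, -0.056], [0.0996, -0.0361], [0.1002, -0.015]]
F [[-0.0866, -0.1004], [-0.0503, -0.1004], [-0.014, -0.1004], [0.0224, -0.1004], [0.0587, -0.1004]]
```

```bash
python3 -m creep '[[-1.4,0.9,1,0,0,0.01,0.05],[0,0,3,0,0,0,0.05],[0,0,3,0,0,0,0.05],[0,0,2.5,0,0,0,0.05],[0,0,0.5,0,0,0,0.05],[0,0,0,0,0,0,0.05],[0,0,0,0,0,0,0.05]]';python3 go.py .6495 -.0275 .17 78.75
```

```text
time_s: 46.15
tool_pos: [0.6484, -0.0221, 0.1993]
tool_rot: [-179.8, -0.1, 79.3]
force: [-0.3, -0.1, -1.3]
grip_width: 0.0173
now 46.15 [ 0.6484 -0.0221  0.1993] [-1.798e+02 -1.000e-01  7.930e+01] F [-0.3 -0.1 -1.3] w 0.0173 j7 88.0
shift cm before turn [-0.51  0.22  2.92]  turn [-0.004 -0.001  0.01 ]  shift after turn [-0.51  0.22  2.93]
```

```bash
python3 -m creep '[[-0.5,0.2,0.7,-0.004,0,0.01,0.05],[0,0,0.8,0,0,0,0.05],[0,0,0.7,0,0,0,0.05],[0,0,0,0,0,0,0.05],[0,0,0,0,0,0,0.05]]';python3 go.py .6495 -.0275 .16 78.75
```

```text
time_s: 46.65
tool_pos: [0.6516, -0.0282, 0.1793]
tool_rot: [179.6, -0.1, 78.7]
force: [0.1, -0.1, -1.5]
grip_width: 0.0175
now 46.65 [ 0.6516 -0.0282  0.1793] [ 1.796e+02 -1.000e-01  7.870e+01] F [ 0.1 -0.1 -1.5] w 0.0175 j7 88.0
shift cm before turn [ 0.02 -0.24  1.93]  turn [ 0.007 -0.002 -0.001]  shift after turn [ 0.03 -0.22  1.93]
```

```bash
python3 -m creep '[[0,-0.25,0.3,0.007,0,0,0.05],[0,0,0.3,0,0,0,0.05],[0,0,0.3,0,0,0,0.05],[0,0,0,0,0,0,0.05],[0,0,0,0,0,0,0.05]]';python3 go.py .6495 -.0275 .16 78.75
```

```text
time_s: 47.15
tool_pos: [0.6492, -0.0274, 0.17]
tool_rot: [-180.0, -0.2, 78.7]
force: [-1.3, 0.1, -1.4]
grip_width: 0.018
now 47.15 [ 0.6492 -0.0274  0.17  ] [-180.    -0.2   78.7] F [-1.3  0.1 -1.4] w 0.018 j7 88.0
shift cm before turn [-0.01  0.03  1.  ]  turn [-0.    -0.003 -0.   ]  shift after turn [-0.    0.03  1.  ]
```

```bash
python3 -m creep '[[0,0,0.3,0,0,0,0.05],[0,0,0.3,0,0,0,0.05],[0,0,0.3,0,0,0,0.05],[0,0,0.2,0,0,0,0.05],[0,0,0,0,0,0,0.05]]';python3 go.py .6495 -.0275 .148 78.75
```

```text
time_s: 47.65
tool_pos: [0.6493, -0.0273, 0.158]
tool_rot: [180.0, -0.2, 78.7]
force: [-0.4, 0.9, -2.1]
grip_width: 0.0174
now 47.65 [ 0.6493 -0.0273  0.158 ] [180.   -0.2  78.7] F [-0.4  0.9 -2.1] w 0.0174 j7 89.0
shift cm before turn [-0.02  0.03  1.  ]  turn [ 0.    -0.003 -0.   ]  shift after turn [-0.02  0.03  1.  ]
```

```bash
python3 -m creep '[[0,0,0.3,0,0,0,0.05],[0,0,0.2,0,0,0,0.05],[0,0,0.2,0,0,0,0.05],[0,0,0,0,0,0,0.05]]';python3 go.py .6495 -.0275 .148 78.75;python3 -m creep '[[0,0,0.15,0,0,0,0.05],[0,0,0.1,0,0,0,0.05],[0,0,0,0,0,0,0.05]]';python3 go.py .6495 -.0275 .148 78.75
```

```text
time_s: 48.05
tool_pos: [0.6493, -0.0273, 0.1504]
tool_rot: [180.0, -0.2, 78.7]
force: [0.3, 0.2, -1.5]
grip_width: 0.0179
now 48.05 [ 0.6493 -0.0273  0.1504] [180.   -0.2  78.7] F [ 0.3  0.2 -1.5] w 0.0179 j7 89.0
shift cm before turn [-0.02  0.02  0.24]  turn [ 0.    -0.003 -0.   ]  shift after turn [-0.02  0.02  0.24]
time_s: 48.35
tool_pos: [0.6494, -0.0273, 0.1478]
tool_rot: [180.0, -0.2, 78.7]
force: [0.2, -0.6, -1.3]
grip_width: 0.0175
now 48.35 [ 0.6494 -0.0273  0.1478] [180.   -0.2  78.7] F [ 0.2 -0.6 -1.3] w 0.0175 j7 89.0
shift cm before turn [-0.02  0.01 -0.02]  turn [ 0.    -0.003 -0.   ]  shift after turn [-0.02  0.01 -0.02]
```

The skirt has gone over the rim with no side force. Pressing in small steps.

```bash
for i in 1; do python3 -m creep '[[0,0,0.1,0,0,0,0.05],[0,0,0.1,0,0,0,0.05],[0,0,0,0,0,0,0.05]]';done; python3 go.py .6495 -.0275 .142 78.75; python3 -m creep '[[0,0,0.2,0,0,0,0.05],[0,0,0.2,0,0,0,0.05],[0,0,0,0,0,0,0.05]]';python3 go.py .6495 -.0275 .142 78.75
```

```text
time_s: 48.65
tool_pos: [0.6497, -0.0273, 0.1477]
tool_rot: [179.9, -0.2, 78.7]
force: [-0.5, -0.2, -1.6]
grip_width: 0.0175
now 48.65 [ 0.6497 -0.0273  0.1477] [179.9  -0.2  78.7] F [-0.5 -0.2 -1.6] w 0.0175 j7 89.0
shift cm before turn [-0.02 -0.02  0.57]  turn [ 0.001 -0.004 -0.   ]  shift after turn [-0.02 -0.02  0.57]
time_s: 48.95
tool_pos: [0.6502, -0.0275, 0.1473]
tool_rot: [179.9, -0.3, 78.7]
force: [0.1, -0.4, -2.2]
grip_width: 0.0181
now 48.95 [ 0.6502 -0.0275  0.1473] [179.9  -0.3  78.7] F [ 0.1 -0.4 -2.2] w 0.0181 j7 89.0
shift cm before turn [-0.02 -0.07  0.53]  turn [ 0.002 -0.005 -0.   ]  shift after turn [-0.01 -0.07  0.53]
```

```bash
python3 -m creep '[[0,0,0.4,0,0,0,0.05],[0,0,0.4,0,0,0,0.05]]';python3 go.py .6495 -.0275 .142 78.75
```

```text
time_s: 49.15
tool_pos: [0.6506, -0.0277, 0.1428]
tool_rot: [179.8, -0.4, 78.7]
force: [-7.0, 1.1, 13.6]
grip_width: 0.0177
now 49.15 [ 0.6506 -0.0277  0.1428] [179.8  -0.4  78.7] F [-7.   1.1 13.6] w 0.0177 j7 89.0
shift cm before turn [-0.   -0.11  0.08]  turn [ 0.003 -0.007 -0.001]  shift after turn [-0.   -0.11  0.08]
```

```bash
python3 -m creep '[[0,-0.1,0.3,0.003,-0.007,0,0.05],[0,0,0.3,0,0,0,0.05]]';python3 go.py .6495 -.0275 .142 78.75
```

```text
time_s: 49.35
tool_pos: [0.6506, -0.0274, 0.1413]
tool_rot: [179.9, -0.1, 78.7]
force: [-10.1, 0.1, 17.6]
grip_width: 0.0179
now 49.35 [ 0.6506 -0.0274  0.1413] [ 1.799e+02 -1.000e-01  7.870e+01] F [-10.1   0.1  17.6] w 0.0179 j7 89.0
shift cm before turn [-0.04 -0.11 -0.07]  turn [ 0.002 -0.002 -0.001]  shift after turn [-0.04 -0.11 -0.07]
```

```bash
python3 -m creep '[[0,0,0.4,0,0,0,0.05],[0,0,0.4,0,0,0,0.05]]';python3 go.py .6495 -.0275 .142 78.75;
```

```text
time_s: 49.55
tool_pos: [0.6507, -0.0276, 0.1413]
tool_rot: [179.9, -0.3, 78.7]
force: [-11.9, 2.2, 23.9]
grip_width: 0.0175
now 49.55 [ 0.6507 -0.0276  0.1413] [179.9  -0.3  78.7] F [-11.9   2.2  23.9] w 0.0175 j7 89.0
shift cm before turn [-0.02 -0.11 -0.07]  turn [ 0.001 -0.005 -0.001]  shift after turn [-0.02 -0.11 -0.07]
```

It has bottomed out at TCP 0.1413 (expected 0.142). Release, back off and check level.

```bash
python3 -m creep '[[0,0,0,0,0,0,0.05],[0,0,0,0,0,0,0.5],[0,0,0,0,0,0,0.6],[0,0,0,0,0,0,0.6],[0,0,-1,0,0,0,0.6],[0,0,-3,0,0,0,0.6],[0,0,-4,0,0,0,0.6],[0,0,-4,0,0,0,0.6],[0,0,-4,0,0,0,0.6],[-4,2,0,0,0,0,0.6],[-4,2,0,0,0,0,0.6],[-4,2,0,0,0,0,0.6],[-4,2,0,0,0,0,0.6],[-4,2,0,0,0,0,0.6],[-4,2,0,0,0,0,0.6],[0,0,0,0,0,0,0.6]]'; python3 - <<'E'
from m import *
for n in("top","scene"):
    c=cam(n); P,H,S,V=masks(c); cv2.imwrite(f'pics/{n}9.png',c['frame'])
    m=(H>20)&(H<35)&(S>120)&(V>90)&(abs(P[...,2]-.068)<.03)&(abs(P[...,0]-.65)<.13)&(abs(P[...,1]+.027)<.13)
    m=cv2.erode(m.astype(np.uint8),np.ones((5,5)))>0
    rect(c,m,.064,n+' lid'); Q=P[m]; Q=Q[abs(Q[:,2]-np.median(Q[:,2]))<.008]
    A=np.c_[Q[:,0]-.65,Q[:,1]+.027,np.ones(len(Q))]; s=np.linalg.lstsq(A,Q[:,2],rcond=None)[0]; print(len(Q),'slope mm over 160mm',(s[:2]*160).round(2),'z',s[2].round(4))
    t=P[300:340,250:350] if n=="top" else P[230:270,180:210]; print('table z',np.nanmedian(t[...,2]))
f=cv2.imread('pics/scene9.png')[150:300,180:360]; cv2.imwrite('pics/v9.png',cv2.resize(f,None,fx=4,fy=4,interpolation=cv2.INTER_CUBIC))
E
```

```text
time_s: 51.15
tool_pos: [0.7265, -0.2904, 0.3093]
tool_rot: [179.8, -0.2, 79.4]
force: [-0.2, -1.1, 0.2]
grip_width: 0.052
top lid c 650.1 -26.6 size 191.3 192.1 ang 78.8 zmed
4934 slope mm over 160mm [0.08 0.1 ] z 0.0645
table z 0.002739928868887594
scene lid c 656.8 -20.7 size 192.6 190.5 ang 78.6 zmed
2112 slope mm over 160mm [-0.37  0.19] z 0.0644
table z 0.0003056807473380676
```

View pics/v9.png

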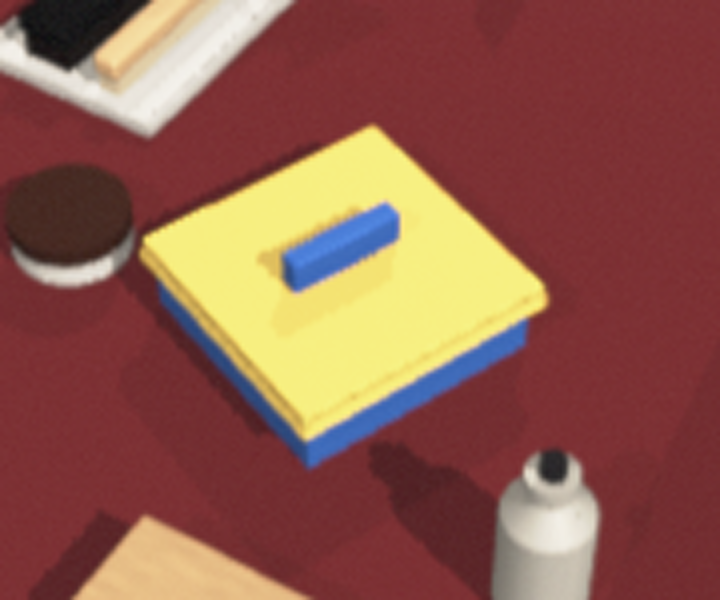

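View pics/top9.png

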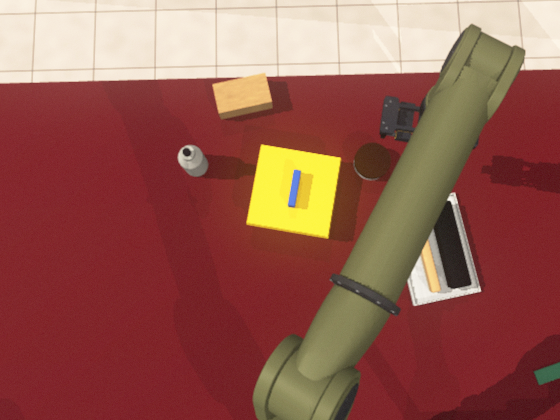

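The lid top is at 64.5 mm in both views (64 is home, 70 loose). Tilt is under 0.4 mm across the lid, the bystanders haven't moved and the robot touches nothing. Handing in.

```bash
python3 -c "
from cell import order
print(order.sign_off())"
```

```text
the job is handed in; nothing more can be done
None
```

The job is done and handed in at about 51 s of the 208 s allowed.

- **Brushes:** I moved both off the tub and laid them bristles down, side by side in the aluminium tray. The later top views show them inside the rim and flat. Setting the wide brush down briefly reached about 38 N through the fingers, more than intended.
- **Tins:** three were there (navy, red and brown). They stand right way up in a row inside the tub, as the top view showed before the lid went on. I saw no black tin anywhere.
- **Lid:** I set it on with no side force and pressed until it stopped moving, at about 24 N down. Both cameras put its top at about 64.5 mm (64 is home, 70 is loose), with a slope of at most 0.4 mm over 160 mm.
- **Unresolved:** the two cameras place the lid's centre 7–9 mm apart. The scene view's lid outline was clipped for that check, so I relied on the top view, which puts it about 1 mm from the tub's measured centre.
- **Bystanders:** the dispenser and big tin look unmoved in the last picture; I checked by eye and did not measure them. The gripper was open and clear of everything at hand-in.

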